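# Strip a pellet pressing die after a pressing

## Robot

A 6-joint arm with a two-finger parallel gripper is mounted at the origin on a cart in front of the work surface, level with it; the furniture and walls round the work are solid. World frame = base frame: x ahead of the robot, y to its left, z up, the work surface at z = 0. Lengths are in m, angles in rad, forces in N, time in s.
With the tool pointing down it reaches from about 0.25 to 0.775 m from the base axis. Payload 4 kg.
Tool frame: the origin (TCP) lies at the very end of the fingers, on their centre line; the grasp point (between the pads) lies 19 mm behind it; z points along the fingers, y is the direction in which the jaws open and shut (so a half turn about z gives the same grasp; the last joint's range is limited). The gripper opens to 85 mm and grips with 20 to 120 N. Pads are 22 mm wide; open, the fingers measure 114 mm over their backs; the gripper's body (76 mm by 85 mm) begins 54 mm behind the grasp point. The pads swing forward as they close: fully open they stand 13 mm farther back than shut.
Start: joints at [1.084, 0.087, 1.371, -0, 1.684, -0.103], TCP at [0.206, 0.51, 0.211] pointing down, gripper open.
Joint ranges: [-3.1, 3.1], [-0.76, 2.03], [0.27, 2.55], [-1.08, 4.22], [0.17, 2.65], [-2.57, 2.57]. Speed limits (rad/s): [2.79, 2.79, 3.14, 3.14, 3.14, 3.14].

## Interface

Orientations are given as a rotation vector (axis times angle).
In Python, from bench import manip gives the robot as it stands. The module is installed in compiled form; this text tells all that it offers.
- The arm moves only by the shell command python3 -m crank 'ROWS' [FORCE]. ROWS is text: rows parted by semicolons, each of 7 numbers parted by spaces: the turn, a rotation vector about the tool's x, y, z in degrees, then the shift along the tool's x, y, z in cm, then the opening, from 0 (shut) to 1 (fully open). A call has 1 to 12 rows; each row is the pose to reach, as a shift and turn from the pose commanded when the call began, along the tool's axes at that moment; what a row does not reach only later rows make up. A row lasts 1/10 s, in which the tool goes at most 50 mm and 8.59 degrees, less where a joint would pass 70% of its speed; a pose out of reach is approached as far as the arm can. A call with a gripper value outside its range is refused whole. The fingers move at their own pace and stop on an object; FORCE is the grip in N (left out, the last holds). Time passes only in rows, so rows that repeat a pose let the fingers close. It gives the time, the measured TCP pose, the force and the opening at its end, in the units of the state.
- manip.read_state(): the state, without advancing time (a new reading comes with each control period).
- manip.get_image(name): name is "scene" or "top"; returns (picture, depth): 384x512x3 uint8, red, green, blue; 384x512 float32, m along the optical axis (not along the pixel's ray), 0 where there is no reading.
- manip.camera_info(name): a dict with "K" (3x3 intrinsics, pixels), "rvec" (rotation vector, rad) and "tvec" (3), from world to camera coordinates, as OpenCV has them. Camera axes: x right, y down, z forward; pixel columns grow to the right and rows downward; lengths in m; the calibration is good to about 2 mm. A picture is of the moment at which its call begins. camera_info takes no time and is no camera call.
- manip.hand_in(): hands the job in, once; it reports no verdict.
The state is a dict: "time_s": time; "joints": joint angles; "joint_velocities": joint speeds; "joint_efforts": joint torques, N m; "tool_pos": TCP position; "eef_rot": TCP orientation; "force": force on the tool from outside, world axes, zero at the start; "torque": the same for the moment, N m; "grip_width": opening from 0.0 (shut) to 1.0 (fully open).
Only numpy, scipy, OpenCV 4.12 (cv2) and the standard library are available. Lean on these libraries where they do the work, as an engineer would, in place of code of your own. Each camera call takes 0.05 s, during which the arm holds its last target. There are 200 camera calls.

## Task

Strip the pressing die from the top down, one part at a time and each to its place before the next is lifted: stand the plunger in the free hole of the wooden block, pushed fully home, thread the brass stop collar onto the collar post, set the die body upright across the two steel rails of the push-out stand, about midway along them and with its bore over the middle of the gap, and lay the base flat, foot down, in the pink cleaning bin. Set the parts down rather than dropping them, and leave the two yellow test cells that stand nearby undisturbed.

Things in the scene. Friction and masses are not known exactly. Their poses are not given: they have to be found in the camera images.
- plunger: Die plunger, top of the stack: black knurled steel head 30 mm across, 22 mm tall; below it a bright stem 16 mm thick, 46 mm long, its last 5 mm tapering to 10 mm. Origin: on the axis at the underside of the head; z up, head top at 22 mm, stem foot at -46 mm. The stem hangs loosely (1.5 mm play) in collar and die body, the head rests on the collar. 0.12 kg.
- stop_collar: Brass stop collar, a ring 42 mm outside, 20 mm bore, 14 mm tall, lying on the die body under the plunger's head. Origin: centre of its underside; z up. About 0.1 kg.
- die_body: The die's sleeve-shaped middle part, of bright steel, 52 mm outside, 19 mm bore, 50 mm tall, a black ring near its foot; stands on the base, whose spigot enters the bore by 6 mm. A dark pellet is stuck in the bore. Origin: centre of its underside; z up. About 0.5 kg.
- die_base: Die base, bottom of the stack: black steel disc 64 mm across, 22 mm tall, with a bright spigot 15 mm across rising 6 mm above it. Origin: centre of its underside; z up. 0.32 kg. The stack is coaxial; the origins stand at 0 (base), 22 (body), 72 (collar) and 86 mm (plunger) above the worktop.
- plunger_block: Fixed light wooden block, 52 mm tall. Origin: on the worktop right below the free through hole, 23 mm wide with a 1.5 mm chamfer; a seated plunger's head rests on the block's top. The block spans x -66 to 26 mm, y -28 to 28 mm. A thinner bright plunger is parked for good at x = -40 mm (head 20 mm across, 12 mm above the top): fingers along the block's y keep clear of it.
- collar_post: Fixed collar post: aluminium foot 62 mm across, 10 mm tall; on it a fixed thick brass collar 45 mm across, its top 24.5 mm above the worktop; through it a steel post 9 mm thick ending 60 mm above the worktop, tapering to 4 mm over the last 8 mm. Origin: centre of the foot's underside. The stop collar comes to lie flat on the fixed collar.
- pushout_stand: Fixed push-out stand: aluminium foot plate 106 x 90 x 8 mm with two upright steel rails, each 18 mm wide and 90 mm long, tops 38 mm above the worktop, 30 mm gap between them with a blue felt strip in it. Origin: centre of the plate's underside. x points across the gap from rail to rail, y along the rails.
- cleaning_bin: Pink open plastic bin, fixed, 214 x 128 mm over the rim, 50 mm tall; inside 198 x 112 mm, floor 3 mm thick. Origin: centre of its underside; x along its long side, y along its short side.
- test_cell_a: Yellow and black test cell standing upright and loose on the worktop near the front edge, 26 mm across, 48 mm tall. Origin: centre of its underside. Not to be disturbed.
- test_cell_b: The same kind of test cell, standing upright and loose in front of the clutter at the back, left of the balance. Origin: centre of its underside. Not to be disturbed.
Things that resemble listed ones, but are neither listed nor needed, are in the scene too. What is shaped like the die_base but orange is not meant.

How it is judged:
On the way, in this order (a step that is already met when the one before it is completed fails the run):
1. the plunger stands fully home in the free hole of the block, collar and die body still in the stack (horizontal distance between plunger and plunger_block below 0.008 m and z of plunger in the frame of plunger_block between 0.047 and 0.057 m and angle between plunger's own z axis and vertical below 0.15 rad and distance of each of stop_collar, die_body from where it was at the start of the episode below 0.02 m), for 0.2 s.
2. the collar lies on the post, the die body still on its base (horizontal distance between stop_collar and collar_post below 0.009 m and z of stop_collar in the frame of collar_post between 0.0195 and 0.0295 m and angle between stop_collar's own z axis and vertical below 0.15 rad and distance of die_body from where it was at the start of the episode below 0.02 m), for 0.2 s.
3. the die body stands across both rails, the base still where the stack stood (x of die_body in the frame of pushout_stand between -0.01 and 0.01 m and y of die_body in the frame of pushout_stand between -0.02 and 0.02 m and z of die_body in the frame of pushout_stand between 0.034 and 0.042 m and angle between die_body's own z axis and vertical below 0.08 rad and distance of die_base from where it was at the start of the episode below 0.03 m), for 0.2 s.
At the end, for the whole second after the job is handed in: Plunger home in the free hole (5 mm, 0.15 rad), collar flat on the post (5 mm), die body upright on both rails within 10 mm of mid-gap and 20 mm of mid-length, base flat on the bin's floor foot down (0.08 rad); all released and at rest, both cells standing within 2 cm (horizontal distance between plunger and plunger_block below 0.008 m and z of plunger in the frame of plunger_block between 0.047 and 0.057 m and angle between each of plunger, stop_collar's own z axis and vertical below 0.15 rad and horizontal distance between stop_collar and collar_post below 0.009 m and z of stop_collar in the frame of collar_post between 0.0195 and 0.0295 m and x of die_body in the frame of pushout_stand between -0.01 and 0.01 m and y of die_body in the frame of pushout_stand between -0.02 and 0.02 m and z of die_body in the frame of pushout_stand between 0.034 and 0.042 m and angle between each of die_body, die_base's own z axis and vertical below 0.08 rad and x of die_base in the frame of cleaning_bin between -0.072 and 0.072 m and y of die_base in the frame of cleaning_bin between -0.03 and 0.03 m and z of die_base in the frame of cleaning_bin between -0.002 and 0.008 m and linear speed of each of plunger, stop_collar, die_body, die_base below 0.02 m/s); the robot touches nothing.
It fails at once if the first standing test cell was shifted by more than 2 cm or knocked over (distance of test_cell_a from where it was at the start of the episode above 0.02 m or angle between test_cell_a's own z axis and vertical above 0.35 rad).
It fails at once if the second standing test cell was shifted by more than 2 cm or knocked over (distance of test_cell_b from where it was at the start of the episode above 0.02 m or angle between test_cell_b's own z axis and vertical above 0.35 rad).
It fails at once if a part was dropped or slammed onto its place (more than 80 N) (contact force between die_body and pushout_stand above 80 N or contact force between die_base and cleaning_bin above 80 N or contact force between plunger and plunger_block above 80 N or contact force between stop_collar and collar_post above 80 N).
It also fails if it takes over 128 s, if anything falls off the work surface, if the arm or the gripper's body presses on something with over 40 N, if the wrist force passes 120 N, or if a joint passes its speed limit or range.

## Working session

There is one attempt and no reset: what is moved stays moved. The work goes in short steps, Python scripts to look and compute and a shell command to move; the robot and the scene stay as the last step left them, time stands still between calls to the robot, and variables do not carry over. Pictures are saved under pics/ and viewed, about 12 in all and at most 16, crops included, and the job is handed in when it is done.

```bash
mkdir -p pics
cat > h.py <<'E'
import numpy as np, cv2
from bench import manip
from scipy.spatial.transform import Rotation as R
def cam(n):
    c=manip.camera_info(n); return np.array(c["K"]),R.from_rotvec(np.ravel(c["rvec"])).as_matrix(),np.ravel(c["tvec"])
def ray(n,u,v,z):
    K,r,t=cam(n); o=-r.T@t; d=r.T@np.linalg.inv(K)@[u,v,1]; return o+d*(z-o[2])/d[2]
def cloud(n,dep):
    K,r,t=cam(n); v,u=np.mgrid[:dep.shape[0],:dep.shape[1]]
    p=np.stack([(u-K[0,2])/K[0,0]*dep,(v-K[1,2])/K[1,1]*dep,dep],-1)
    w=(p-t)@r; w[dep<=0]=np.nan; return w
def proj(n,p):
    K,r,t=cam(n); q=K@(r@np.array(p)+t); return q[:2]/q[2]
def save(name,im): cv2.imwrite('pics/'+name+'.png',im[...,::-1])
def shot(n): 
    im,d=manip.get_image(n); return im,d
E
python3 - <<'E'
from h import *
for n in ("scene","top"):
    im,d=shot(n); np.savez(n+'0.npz',im=im,d=d)
    K,r,t=cam(n); print(n,K[0,0],-r.T@t, r[2])
    save(n+'0',cv2.resize(im,(800,600),interpolation=cv2.INTER_CUBIC))
print(manip.read_state())
E
```

```text
scene 412.34679062154413 [-0.1130428  -0.44149692  0.59134387] [ 0.72112871  0.39516594 -0.56904945]
top 422.38102809498156 [ 0.41953543 -0.09227159  0.94210816] [ 0.12834366 -0.00671694 -0.99170701]
{'time_s': 0.1, 'joints': array([ 1.08388815e+00,  8.79309632e-02,  1.37213327e+00,  2.16484746e-05,
        1.68358042e+00, -1.03111678e-01]), 'joint_velocities': array([ 1.31172756e-03, -6.04539668e-04, -5.02926216e-03, -1.11264342e-03,
       -2.88515704e-05, -7.87606778e-04]), 'joint_efforts': array([ 2.61036606e-03, -3.53013468e+01, -3.14218926e+01, -8.92247044e-05,
        7.96662091e-03, -7.06837341e-05]), 'tool_pos': array([0.20571764, 0.50955239, 0.20971365]), 'eef_rot': array([-5.99051130e-01, -3.08331884e+00,  3.07360468e-03]), 'force': array([-0.05380066,  0.94214069, -0.86944579]), 'torque': array([ 0.01799485, -0.0047258 , -0.00531365]), 'grip_width': 0.9989215921967186}
```

View pics/scene0.png

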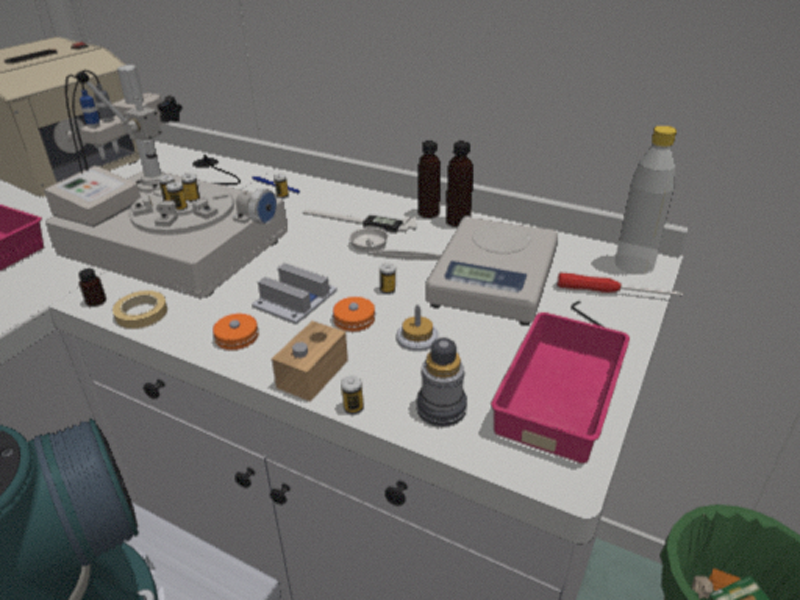

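View pics/top0.png

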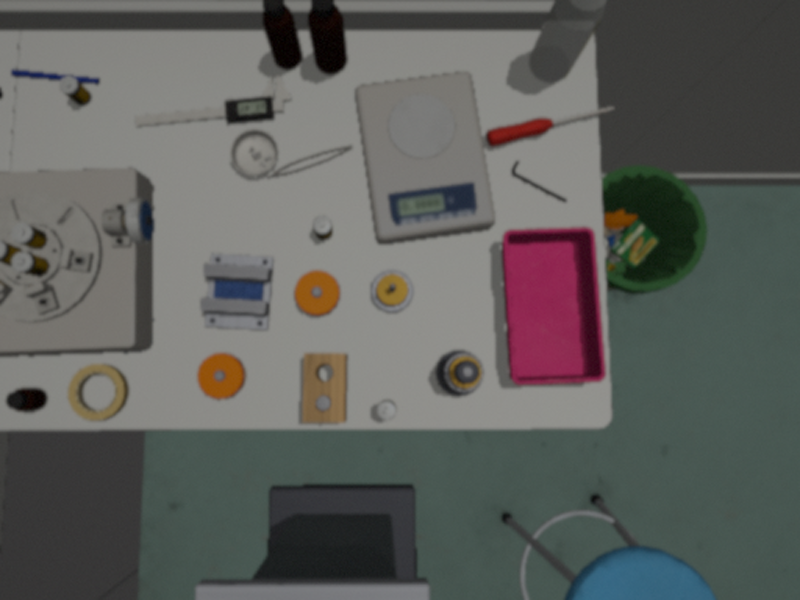

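Top view (800x600): the die stack is at (461,372), the wooden block at (324,388) with its free hole at (324,372) and the parked plunger at (322,403). The collar post is at (391,291), the stand at (238,291), the bin at (553,306), and the cells at (385,410) and (321,228). The orange discs at (317,293) and (221,375) are decoys. Only one stack is black and steel with a plunger, so that is the one to strip. Next I'll measure.

Run:
```python
from h import *
s={n:np.load(n+'0.npz') for n in("scene","top")}
W={n:cloud(n,s[n]['d']) for n in s}
for n in s:
    w=W[n]; f=np.nan_to_num(w[...,2],nan=9)
    t=w[(abs(f)<.01)]; print(n,'table z med',np.median(t[:,2]))
T=W['top']
P=lambda x,y:(x/1.5625,y/1.5625)
for nm,(x,y,z) in dict(stack=(461,372,.108),block=(324,372,.052),post=(391,291,.06),stand=(238,291,.038),bin=(553,306,.05),ca=(385,410,.048),cb=(321,228,.048)).items():
    g=ray('top',*P(x,y),z)
    print(nm,g.round(4))
    for n in s:
        w=W[n]; m=(np.hypot(w[...,0]-g[0],w[...,1]-g[1])<.07)&(w[...,2]>.006)
        z_=w[m]; zs=z_[:,2]
        h,e=np.histogram(zs,bins=np.arange(0,.13,.004))
        print('  ',n,m.sum(),'max z %.4f'%np.percentile(zs,99.5),[(round(e[i]+.002,3),int(h[i])) for i in np.argsort(-h)[:5]])
# enlarged crop of work
im=s['top']['im']; a=cv2.resize(im[175:280,120:325],None,fx=3.9,fy=3.9,interpolation=cv2.INTER_CUBIC)
im=s['scene']['im']; b=cv2.resize(im[165:275,155:325],None,fx=3.6,fy=3.6,interpolation=cv2.INTER_CUBIC)[:,:800]
c=np.zeros((600,800,3),np.uint8);a=cv2.resize(a,(560,287));b=cv2.resize(b,(480,310))
c[:287,:560]=a;c[288:598,:480]=b;save('crop1',c)
```

```text
scene table z med -0.0018517114766423988
top table z med 0.00026169205966265855
stack [ 0.4325 -0.195   0.108 ]
   scene 1350 max z 0.1075 [(np.float64(0.07), 125), (np.float64(0.106), 119), (np.float64(0.018), 117), (np.float64(0.022), 81), (np.float64(0.082), 79)]
   top 713 max z 0.1109 [(np.float64(0.086), 117), (np.float64(0.022), 98), (np.float64(0.11), 91), (np.float64(0.106), 84), (np.float64(0.074), 81)]
block [ 0.4338 -0.0182  0.052 ]
   scene 1444 max z 0.0630 [(np.float64(0.05), 640), (np.float64(0.046), 92), (np.float64(0.038), 75), (np.float64(0.042), 75), (np.float64(0.034), 74)]
   top 1174 max z 0.0661 [(np.float64(0.054), 569), (np.float64(0.05), 455), (np.float64(0.066), 37), (np.float64(0.062), 36), (np.float64(0.034), 12)]
post [ 0.5421 -0.1082  0.06  ]
   scene 419 max z 0.0565 [(np.float64(0.022), 171), (np.float64(0.006), 74), (np.float64(0.01), 60), (np.float64(0.018), 29), (np.float64(0.014), 27)]
   top 573 max z 0.0595 [(np.float64(0.026), 183), (np.float64(0.01), 173), (np.float64(0.022), 114), (np.float64(0.006), 46), (np.float64(0.014), 25)]
stand [0.54
[... 619 characters left out ...]
4(0.01), 36), (np.float64(0.018), 36)]
ca [ 0.3832 -0.0999  0.048 ]
   scene 802 max z 0.0516 [(np.float64(0.05), 144), (np.float64(0.042), 105), (np.float64(0.046), 78), (np.float64(0.014), 60), (np.float64(0.026), 59)]
   top 329 max z 0.0558 [(np.float64(0.054), 99), (np.float64(0.046), 94), (np.float64(0.05), 86), (np.float64(0.042), 15), (np.float64(0.022), 10)]
cb [ 0.6319 -0.0119  0.048 ]
   scene 208 max z 0.0458 [(np.float64(0.018), 42), (np.float64(0.042), 39), (np.float64(0.022), 25), (np.float64(0.014), 15), (np.float64(0.046), 15)]
   top 260 max z 0.0502 [(np.float64(0.046), 87), (np.float64(0.022), 86), (np.float64(0.026), 17), (np.float64(0.018), 16), (np.float64(0.042), 16)]
```

View pics/crop1.png

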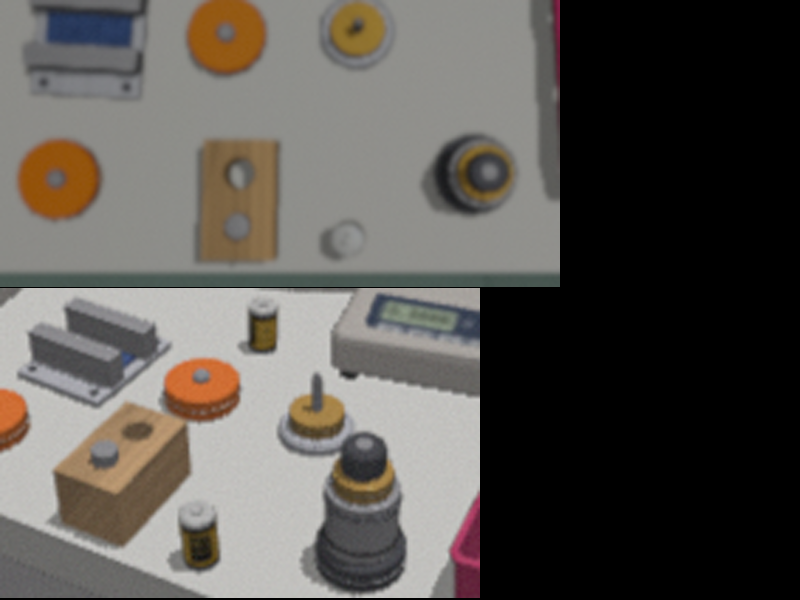

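```bash
cat > meas.py <<'E'
from h import *
def blob(n,d,g,rad,z0,z1,zp,close=True):
    """centre on plane zp of the pixels at height z0..z1 within rad of g"""
    w=cloud(n,d); m=((np.hypot(w[...,0]-g[0],w[...,1]-g[1])<rad)&(w[...,2]>z0)&(w[...,2]<z1)).astype(np.uint8)
    k,l,st,c=cv2.connectedComponentsWithStats(m)
    i=1+np.argmax(st[1:,4]); m=(l==i).astype(np.uint8)
    ct=max(cv2.findContours(m,cv2.RETR_EXTERNAL,cv2.CHAIN_APPROX_NONE)[0],key=len)[:,0].astype(float)
    P=np.array([ray(n,u,v,zp)[:2] for u,v in ct],np.float32)
    return P,st[i,4]
E
python3 - <<'E'
from meas import *
s={n:np.load(n+'0.npz') for n in("scene","top")}
def rect(n,P):
    (c,sz,a)=cv2.minAreaRect(P*1000); b=cv2.boxPoints((c,sz,a)); e=[b[1]-b[0],b[2]-b[1]]; L=max(e,key=np.linalg.norm)
    print('  ',n,'c',np.round(c,1),'sz',np.round(sz,1),'long dir deg %.1f'%(np.degrees(np.arctan2(L[1],L[0]))%180))
def circ(n,P):
    c,r=cv2.minEnclosingCircle(P*1000); x=2*P; A=np.c_[2*P,np.ones(len(P))]; q=np.linalg.lstsq(A,(P**2).sum(1),rcond=None)[0]
    print('  ',n,'fit',(q[:2]*1000).round(1),'r %.1f'%(1e3*np.sqrt(q[2]+q[0]**2+q[1]**2)),'enc',np.round(c,1),'r %.1f'%r)
for n in s:
    d=s[n]['d']; o=-.002 if n=='scene' else .002
    print(n)
    for nm,g,rad,z,tol,f in [('head',(.4325,-.195),.03,.108,.006,circ),('block',(.42,-.018),.08,.052,.006,rect),('fixcollar',(.542,-.108),.04,.0245,.005,circ),
      ('foot',(.542,-.108),.05,.010,.004,circ),('railA',(.568,.103),.07,.038,.006,rect),('railB',(.525,.103),.07,.038,.006,rect),('cellA',(.383,-.10),.03,.05,.006,circ),('cellB',(.632,-.012),.03,.047,.006,circ)]:
        try:
            P,k=blob(n,d,g,rad,z+o-tol,z+o+tol,z); print(' ',nm,k); f(n,P)
        except Exception as e: print(nm,e)
    im=s[n]['im'].astype(int); w=cloud(n,d)
    m=((im[...,0]-im[...,1]>60)&(im[...,2]-im[...,1]>20)&(w[...,0]>.3)&(w[...,1]<-.15)&(w[...,2]>.040)).astype(np.uint8)
    v,u=np.nonzero(m); print(' bin'); rect(n,np.array([ray(n,a,b,.05)[:2] for a,b in zip(u,v)],np.float32))
    # post tip, and hole / parked head
    m=(np.hypot(w[...,0]-.542,w[...,1]+.108)<.03)&(w[...,2]>.04); print(' post',m.sum(),w[m].mean(0).round(4), w[m][:,2].max())
    # hole: pixels inside block not wood
    h=cv2.cvtColor(s[n]['im'],cv2.COLOR_RGB2HSV)
    for nm,gx,zz in(('hole',.434,.052),('parked',.394,.064)):
        m=(np.hypot(w[...,0]-gx,w[...,1]+.018)<.02)&(w[...,2]>.055) if nm=='parked' else None
        if m is not None: print(' parked',m.sum(),np.mean([ray(n,a,b,.064)[:2] for b,a in np.argwhere(m)],0).round(4))
    G=np.array([[ray(n,a,b,.052)[:2] for a in range(512)] for b in range(384)])
    near=np.hypot(G[...,0]-.434,G[...,1]+.018)<.016
    val=s[n]['im'].astype(float)
    sat=h[...,1]; m=near&((h[...,2]<95)|(sat<70)); print(' hole',m.sum(),G[m].mean(0).round(4))
E
```

```text
scene
  head 156
   scene fit [ 426.  -206.8] r 15.2 enc [ 425.8 -206.6] r 17.0
  block 772
   scene c [408.2 -22.7] sz [60.7 97.4] long dir deg 179.7
  fixcollar 195
   scene fit [ 542.5 -114.3] r 20.9 enc [ 543.7 -114.1] r 24.4
  foot 164
   scene fit [ 542.6 -114.1] r 25.8 enc [ 541.6 -114.5] r 31.1
  railA 214
   scene c [517.9 104. ] sz [93.7 26.1] long dir deg 86.4
  railB 214
   scene c [517.9 104. ] sz [93.7 26.1] long dir deg 86.4
  cellA 93
   scene fit [ 375.3 -106.8] r 11.7 enc [ 374.4 -107. ] r 13.9
  cellB 58
   scene fit [628.8 -18.2] r 13.0 enc [628.4 -18.2] r 15.4
 bin
   scene c [ 519.  -331.8] sz [215.  125.5] long dir deg 1.9
 post 27 [ 0.5465 -0.1123  0.0497] 0.057072472764728197
 parked 73 [ 0.3877 -0.0232]Traceback (most recent call last):
  File "<stdin>", line 27, in <module>
  File "h.py", line 7, in ray
    K,r,t=cam(n); o=-r.T@t; d=r.T@np.linalg.inv(K)@[u,v,1]; return o+d*(z-o[2])/d[2]
          ~~~^^^
  File "h.py", line 5, in cam
    c=manip.camera_info(n); return np.array(c["K"]),R.from_rotvec(np.ravel(c["rvec"])).as_matrix(),np.ravel(c["tvec"])
ValueError: time passes only in moves, steps and waits
```

```bash
sed -i 's/^def cam/from functools import lru_cache\n@lru_cache\ndef cam/' h.py
cat > m1.py <<'E'
from meas import *
s={n:np.load(n+'0.npz') for n in("scene","top")}
def rect(n,P):
    (c,sz,a)=cv2.minAreaRect(P*1000); b=cv2.boxPoints((c,sz,a)); e=[b[1]-b[0],b[2]-b[1]]; L=max(e,key=np.linalg.norm)
    print('  c',np.round(c,1),'sz',np.round(sz,1),'long dir deg %.1f'%(np.degrees(np.arctan2(L[1],L[0]))%180))
def circ(n,P):
    c,r=cv2.minEnclosingCircle(P*1000); A=np.c_[2*P,np.ones(len(P))]; q=np.linalg.lstsq(A,(P**2).sum(1),rcond=None)[0]
    print('  fit',(q[:2]*1000).round(1),'r %.1f'%(1e3*np.sqrt(q[2]+q[0]**2+q[1]**2)),'enc',np.round(c,1),'r %.1f'%r)
for n in s:
    d=s[n]['d']; o=-.002 if n=='scene' else .0015
    print(n)
    for nm,g,rad,z,tol,f in [('head',(.43,-.20),.03,.108,.006,circ),('block',(.415,-.018),.08,.052,.006,rect),('fixcollar',(.542,-.11),.04,.0245,.005,circ),
      ('foot',(.542,-.11),.05,.010,.004,circ),('railA',(.569,.103),.055,.038,.005,rect),('railB',(.521,.103),.055,.038,.005,rect),('plate',(.545,.103),.09,.008,.004,rect),('cellA',(.383,-.10),.03,.05,.006,circ),('cellB',(.632,-.012),.03,.047,.006,circ)]:
        try:
            if nm[:4]=='rail' :
                w=cloud(n,d); m=(abs(w[...,0]-g[0])<.016)&(abs(w[...,1]-g[1])<.07)&(abs(w[...,2]-z-o)<tol)
                v,u=np.nonzero(m); P=np.array([ray(n,a,b,z)[:2] for a,b in zip(u,v)],np.float32); k=len(P)
            else: P,k=blob(n,d,g,rad,z+o-tol,z+o+tol,z)
            print(' ',nm,k,end=''); f(n,P)
        except Exception as e: print(nm,e)
    im=s[n]['im'].astype(int); w=cloud(n,d)
    m=((im[...,0]-im[...,1]>60)&(im[...,2]-im[...,1]>20)&(w[...,0]>.3)&(w[...,1]<-.15)&(w[...,2]>.040))
    v,u=np.nonzero(m); print(' bin',end=''); rect(n,np.array([ray(n,a,b,.05)[:2] for a,b in zip(u,v)],np.float32))
    m=(np.hypot(w[...,0]-.545,w[...,1]+.108)<.03)&(w[...,2]>.055+o); print(' post',m.sum(),np.mean([ray(n,a,b,.059)[:2] for b,a in np.argwhere(m)],0).round(4))
    m=(np.hypot(w[...,0]-.39,w[...,1]+.02)<.02)&(w[...,2]>.059+o); print(' parked',m.sum(),np.mean([ray(n,a,b,.064)[:2] for b,a in np.argwhere(m)],0).round(4))
    h=cv2.cvtColor(s[n]['im'],cv2.COLOR_RGB2HSV)
    G=np.array([[ray(n,a,b,.052)[:2] for a in range(512)] for b in range(384)])
    m=(np.hypot(G[...,0]-.434,G[...,1]+.019)<.018)
    wood=np.median(s[n]['im'][m],0); m&=np.abs(s[n]['im'].astype(float)-wood).sum(-1)>70
    ct=np.argwhere(m); print(' hole',m.sum(),G[m].mean(0).round(4),'box',G[m].min(0).round(4),G[m].max(0).round(4))
E
python3 m1.py
```

```text
scene
  head 156  fit [ 426.  -206.8] r 15.2 enc [ 425.8 -206.6] r 17.0
  block 772  c [408.2 -22.7] sz [60.7 97.4] long dir deg 179.7
  fixcollar 195  fit [ 542.5 -114.3] r 20.9 enc [ 543.7 -114.1] r 24.4
  foot 164  fit [ 542.6 -114.1] r 25.8 enc [ 541.6 -114.5] r 31.1
  railA 186  c [566.1 101.6] sz [92.6 24.3] long dir deg 87.2
  railB 200  c [519.5 103.9] sz [93.7 22.9] long dir deg 86.4
  plate 360  c [543.7 102.7] sz [ 92.  108.1] long dir deg 175.5
  cellA 93  fit [ 375.3 -106.8] r 11.7 enc [ 374.4 -107. ] r 13.9
  cellB 58  fit [628.8 -18.2] r 13.0 enc [628.4 -18.2] r 15.4
 bin  c [ 519.  -331.8] sz [215.  125.5] long dir deg 1.9
 post 8 [ 0.5442 -0.114 ]
 parked 65 [ 0.3887 -0.0225]
 hole 53 [ 0.4316 -0.0229] box [ 0.4216 -0.0352] [ 0.4452 -0.0126]
top
  head 178  fit [ 432.8 -202.4] r 13.9 enc [ 432.5 -202.2] r 14.9
  block 1038  c [413.5 -17.5] sz [91.4 54.6] long dir deg 0.3
  fixcollar 296  fit [ 549.3 -109.6] r 21.2 enc [ 549.1 -109.6] r 22.2
  foot 216  fit [ 549.3 -109.7] r 28.7 enc [ 549.1 -109.7] r 30.4
  railA 338  c [573.2 107.2] sz [89.8 18.2] long dir deg 86.9
  railB 345  c [525.3 109.8] sz [90.5 18.1] long dir deg 86.7
  plate 453  c [551.5 107.8] sz [40.5 89.2] long dir deg 91.1
  cellA 67  fit [383.3 -99.7] r 9.5 enc [ 383.2 -100.2] r 12.4
  cellB 109  fit [637.  -12.6] r 12.1 enc [636.7 -13. ] r 13.2
 bin  c [ 524.7 -328.1] sz [209.6 125.9] long dir deg 2.0
 post 7 [ 0.5491 -0.1099]
 parked 71 [ 0.3936 -0.0177]
 hole 39 [ 0.434  -0.0138] box [ 0.4256 -0.0196] [ 0.4444 -0.007 ]
```

Both views agree on heights to about 2 mm, and all sizes fit. In the horizontal plane they differ by a constant (6,5) mm, which is camera calibration error. I'll use the gripper itself as the reference, so I'm moving over the stack first.

```bash
cat >> h.py <<'E'
def go(x,y,z,yaw,st=None):
    """row from the present pose to TCP (x,y,z), pointing down, tool y at angle yaw(deg) from world +y"""
    st=st or manip.read_state(); R0=R.from_rotvec(st['eef_rot'])
    best=None
    for k in(0,180):
        a=np.radians(yaw+k); ty=np.array([-np.sin(a),np.cos(a),0]); tz=np.array([0,0,-1.]); tx=np.cross(ty,tz)
        r=(R0.inv()*R.from_matrix(np.c_[tx,ty,tz])).as_rotvec(degrees=True)
        if best is None or np.linalg.norm(r)<np.linalg.norm(best): best=r
    sh=R0.inv().apply(np.array([x,y,z])-st['tool_pos'])*100
    print('row: %.2f %.2f %.2f  %.2f %.2f %.2f'%(*best,*sh)); return best,sh
def brief():
    s=manip.read_state(); print('t %.2f'%s['time_s'],'pos',s['tool_pos'].round(4),'F',s['force'].round(1),'w %.3f'%s['grip_width'],'j6 %.2f'%s['joints'][5]); return s
E
python3 -c "
from h import *
s=brief();print(R.from_rotvec(s['eef_rot']).as_matrix().round(3));go(.43,-.205,.25,0,s)"
```

```text
t 0.10 pos [0.2057 0.5096 0.2097] F [-0.1  0.9 -0.9] w 0.999 j6 -0.10
[[-0.927  0.374 -0.001]
 [ 0.374  0.927 -0.002]
 [ 0.    -0.002 -1.   ]]
row: -0.11 -0.04 -21.99  -47.55 -57.87 -3.92
```

```bash
python3 -m crank '-0.11 -0.04 -22 -20 -24.3 -3.9 1; -0.11 -0.04 -22 -20 -24.3 -3.9 1;-0.11 -0.04 -22 -20 -24.3 -3.9 1;-0.11 -0.04 -22 -20 -24.3 -3.9 1;-0.11 -0.04 -22 -20 -24.3 -3.9 1; -0.11 -0.04 -22 -20 -24.3 -3.9 1; -0.11 -0.04 -22 -47.5 -57.9 -3.9 1; -0.11 -0.04 -22 -47.5 -57.9 -3.9 1;-0.11 -0.04 -22 -47.5 -57.9 -3.9 1;-0.11 -0.04 -22 -47.5 -57.9 -3.9 1;-0.11 -0.04 -22 -47.5 -57.9 -3.9 1;-0.11 -0.04 -22 -47.5 -57.9 -3.9 1' 30; python3 -c "
from h import *
s=brief();go(.43,-.205,.20,0,s)"
```

```text
time_s: 1.3
tool_pos: [0.3839, -0.0606, 0.2488]
eef_rot: [0.001, 3.14, 0.003]
force: [0.1, -0.3, 0.6]
grip_width: 1.001
t 1.30 pos [ 0.3839 -0.0606  0.2488] F [ 0.1 -0.3  0.6] w 1.001 j6 -1.87
row: 0.12 0.08 -0.02  -4.61 -14.45 4.85
```

```bash
python3 -m crank '0 0 0 -4.6 -14.4 4.8 0.6; 0 0 0 -4.6 -14.4 4.8 0.6;0 0 0 -4.6 -14.4 4.8 0.6;0 0 0 -4.6 -14.4 4.8 0.6;0 0 0 -4.6 -14.4 4.8 0.6;0 0 0 -4.6 -14.4 4.8 0.6;0 0 0 -4.6 -14.4 4.8 0.6'
python3 - <<'E'
from h import *
s=brief()
c=np.zeros((600,800,3),np.uint8)
for i,n in enumerate(("scene","top")):
    im,d=shot(n); np.savez(n+'1.npz',im=im,d=d,p=s['tool_pos'])
    u,v=proj(n,s['tool_pos']).astype(int); print(n,u,v)
    k=im[max(0,v-70):v+70,max(0,u-60):u+60].copy(); k[70,60]=(255,0,0)
    c[:466,i*400:i*400+400]=cv2.resize(k,(400,466),interpolation=cv2.INTER_NEAREST)
save('tip1',c)
E
```

```text
time_s: 2.0
tool_pos: [0.4303, -0.2012, 0.2019]
eef_rot: [-0.003, 3.139, 0.002]
force: [0.4, -0.4, 0.7]
grip_width: 0.599
t 2.00 pos [ 0.4303 -0.2012  0.2019] F [ 0.4 -0.4  0.7] w 0.599 j6 -2.13
scene 282 176
top 305 238
```

View pics/tip1.png

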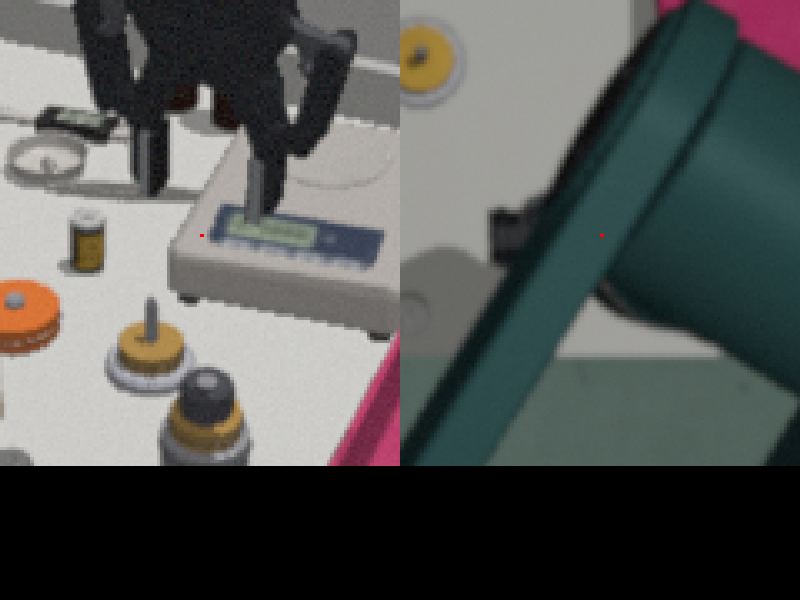

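Left is the scene view: the finger tips are at crop (150,193) and (258,225), and the projected TCP is the red dot at (201,234). In the top view the wrist hides the fingers. I'll shut the jaws so that tip and TCP coincide, and measure in the scene view.

```bash
python3 -m crank '0 0 0 0 0 0 0;0 0 0 0 0 0 0;0 0 0 0 0 0 0;0 0 0 0 0 0 0;0 0 0 0 0 0 0;0 0 0 0 0 0 0;0 0 0 0 0 0 0;0 0 0 0 0 0 0'
python3 - <<'E'
from h import *
s=brief(); n='scene'
im,d=shot(n); np.savez('scene2.npz',im=im,d=d,p=s['tool_pos'])
u,v=proj(n,s['tool_pos']); print(u,v)
w=cloud(n,d); m=(np.linalg.norm(w-s['tool_pos'],axis=-1)<.05); q=w[m]-s['tool_pos']
print(m.sum()); z=q[:,2]
for a in np.arange(-.02,.03,.004):
    k=(z>=a)&(z<a+.004)
    if k.sum(): print('%.3f'%a,k.sum(),q[k].min(0).round(4),q[k].max(0).round(4),q[k].mean(0).round(4))
u,v=int(round(u)),int(round(v)); k=im[v-30:v+30,u-40:u+40].copy(); k[30,40]=(255,0,0)
save('tip2',cv2.resize(k,(640,480),interpolation=cv2.INTER_NEAREST))
E
```

```text
time_s: 2.9
tool_pos: [0.4301, -0.2025, 0.2007]
eef_rot: [-0.0, 3.141, 0.003]
force: [0.2, -0.8, 0.8]
grip_width: 0.002
t 2.90 pos [ 0.4301 -0.2025  0.2007] F [ 0.2 -0.8  0.8] w 0.002 j6 -2.13
283.4253354162053 177.75330883265173
234
0.016 4 [-0.0116 -0.0074  0.0182] [-0.0011  0.0015  0.0199] [-0.0075 -0.0049  0.0194]
0.020 13 [-0.0141 -0.008   0.0202] [-0.0086  0.0046  0.0239] [-0.0123 -0.0027  0.0224]
0.024 25 [-0.0146 -0.0131  0.024 ] [-0.0077  0.0106  0.0279] [-0.0112 -0.0024  0.0262]
0.028 38 [-0.0145 -0.0148  0.028 ] [0.0057 0.0121 0.032 ] [-0.0093 -0.0034  0.03  ]
```

View pics/tip2.png

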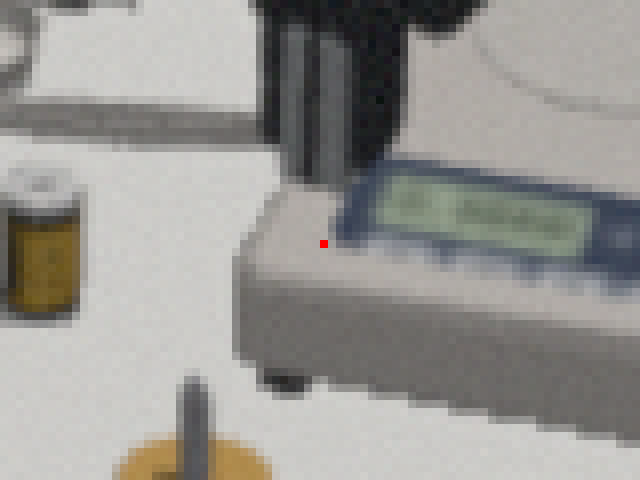

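The scene view shows the shut finger tip at crop (316,185), about 17 mm higher than the reported TCP at (324,244), and horizontally close. I'll check this directly by lowering open jaws round the head, staying above the collar, and looking there.

```bash
python3 -m crank '0 0 0 0 0 0 1;0 0 0 0 0 0 1;0 0 0 0 0 0 1;0 0 0 0 -.1 3 1;0 0 0 0 -.1 7 1;0 0 0 0 -.1 10 1;0 0 0 0 -.1 11.2 1;0 0 0 0 -.1 11.2 1;0 0 0 0 -.1 11.2 1'
python3 - <<'E'
from h import *
s=brief(); n='scene'
im,d=shot(n); np.savez('scene3.npz',im=im,d=d,p=s['tool_pos'])
u,v=proj(n,s['tool_pos']); print(u,v)
u,v=int(round(u)),int(round(v)); k=im[v-50:v+40,u-60:u+60].copy(); k[50,60]=(255,0,0)
save('grip3',cv2.resize(k,(800,600),interpolation=cv2.INTER_NEAREST))
E
```

```text
time_s: 3.85
tool_pos: [0.4311, -0.2038, 0.0902]
eef_rot: [-0.0, 3.139, 0.001]
force: [0.2, 0.6, 0.1]
grip_width: 1.001
t 3.85 pos [ 0.4311 -0.2038  0.0902] F [0.2 0.6 0.1] w 1.001 j6 -2.13
282.8161225170501 226.9791616522024
```

View pics/grip3.png

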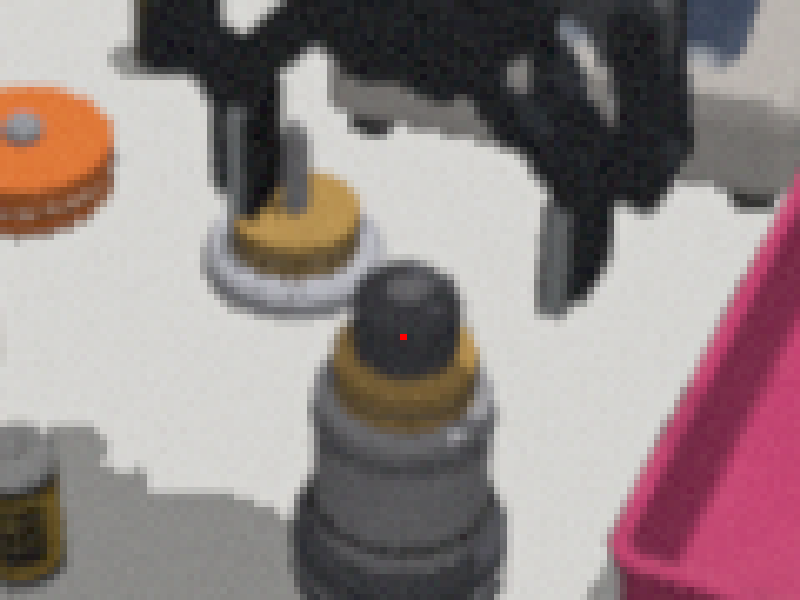

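The open tips are at crop (245,222) and (550,313), with their midpoint slightly above the head's top centre at about (405,285). So the real tips stand higher than the text says for this TCP. I'll lower 14 mm and close gently. The width shows what is held: about 0.35 for the head, 0.49 for the collar.

```bash
python3 -m crank '0 0 0 0 0 0.7 1;0 0 0 0 0 1.4 1;0 0 0 0 0 1.4 1;0 0 0 0 0 1.4 0.25;0 0 0 0 0 1.4 .25;0 0 0 0 0 1.4 .25;0 0 0 0 0 1.4 .25;0 0 0 0 0 1.4 .25;0 0 0 0 0 1.4 .25;0 0 0 0 0 1.4 .25' 20
python3 - <<'E'
from h import *
s=brief(); n='scene'
im,d=shot(n); np.savez('scene4.npz',im=im,d=d,p=s['tool_pos'])
u,v=proj(n,s['tool_pos']); print(u,v)
u,v=int(round(u)),int(round(v)); k=im[v-60:v+30,u-60:u+60].copy(); k[60,60]=(255,0,0)
save('grip4',cv2.resize(k,(800,600),interpolation=cv2.INTER_NEAREST))
E
```

```text
time_s: 4.9
tool_pos: [0.4305, -0.2032, 0.0752]
eef_rot: [-0.0, 3.14, 0.003]
force: [0.5, -0.5, 2.7]
grip_width: 0.339
t 4.90 pos [ 0.4305 -0.2032  0.0752] F [ 0.5 -0.5  2.7] w 0.339 j6 -2.13
282.21246741881936 233.2084081102366
```

View pics/grip4.png

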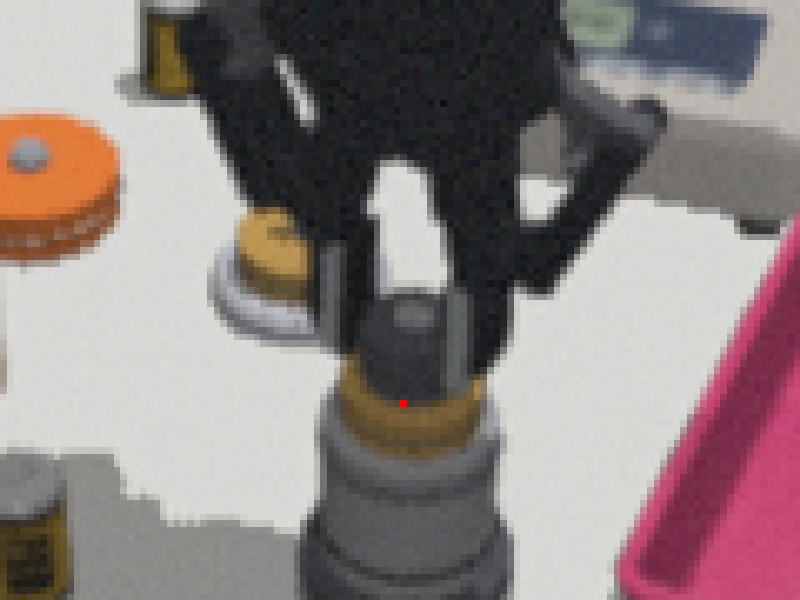

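The width is 0.339, so only the head is held, with the tips just above the collar. The y of the stack follows from the jaw centring: -0.2032. From stack to hole is (+0.8,+184.8) mm by the top view and (+2.5,+184.2) by the scene view, so I'll use (+1.6,+184.5). Now I lift.

```bash
python3 -m crank '0 0 0 0 0 0 .2;0 0 0 0 0 0 .2;0 0 0 0 0 -1 .2;0 0 0 0 0 -3 .2;0 0 0 0 0 -5 .2;0 0 0 0 0 -7 .2;0 0 0 0 0 -8.5 .2;0 0 0 0 0 -8.5 .2' 40 ; python3 -m crank '0 0 0 0 3 0 .2;0 0 0 0 7 0 .2;0 0 0 0 11 0 .2;0 0 0 0 15 0 .2;0 0 0 -.15 17.5 0 .2;0 0 0 -.15 18.45 0 .2;0 0 0 -.15 18.45 0 .2;0 0 0 -.15 18.45 0 .2;0 0 0 -.15 18.45 0 .2';  python3 - <<'E'
from h import *
s=brief()
c=np.zeros((600,800,3),np.uint8)
for i,n in enumerate(("scene","top")):
    im,d=shot(n); np.savez(n+'5.npz',im=im,d=d,p=s['tool_pos'])
    u,v=proj(n,s['tool_pos']+[0,0,-.03]).astype(int); print(n,u,v)
    k=im[max(0,v-50):v+55,max(0,u-40):u+40].copy()
    c[:525,i*400:i*400+400]=cv2.resize(k,(400,525),interpolation=cv2.INTER_NEAREST)
save('hole5',c)
E
```

```text
time_s: 5.75
tool_pos: [0.4312, -0.2042, 0.1623]
eef_rot: [-0.0, 3.137, -0.001]
force: [-0.6, -0.6, -1.6]
grip_width: 0.328
time_s: 6.65
tool_pos: [0.4316, -0.02, 0.1598]
eef_rot: [0.002, 3.141, 0.002]
force: [-0.2, -0.6, -0.7]
grip_width: 0.326
t 6.65 pos [ 0.4316 -0.02    0.1598] F [-0.2 -0.6 -0.7] w 0.326 j6 -1.75
scene 199 184
top 204 238
```

View pics/hole5.png

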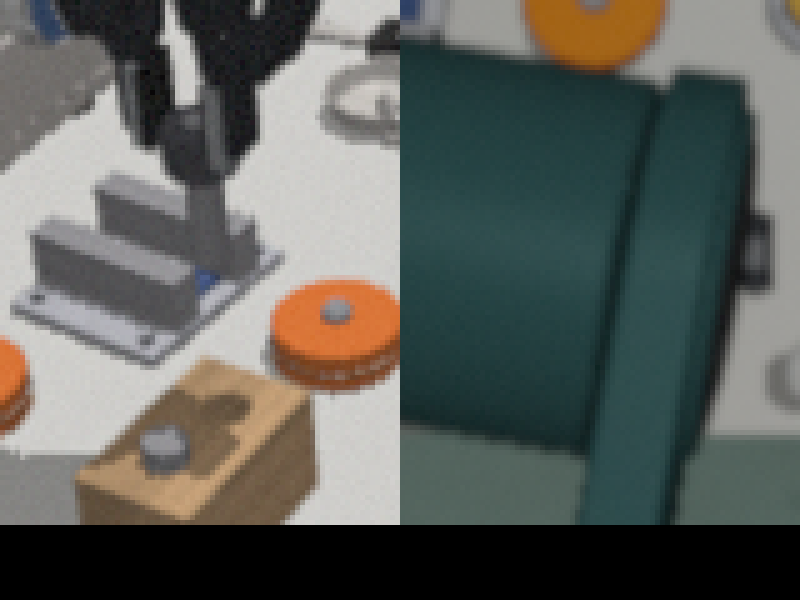

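The plunger is held with its stem hanging at crop (208,230). The hole is at about (235,405), partly in shadow. I'll lower it to about 10 mm over the block and measure its foot against the hole in the depth image.

```bash
python3 -m crank '0 0 0 0 0 1.5 .2;0 0 0 0 0 3 .2;0 0 0 0 -.1 4.5 .2;0 0 0 0 -.1 5.8 .2;0 0 0 0 -.1 6.2 .2;0 0 0 0 -.1 6.2 .2;0 0 0 0 -.1 6.2 .2' ;  python3 - <<'E'
from h import *
s=brief(); n='scene'; im,d=shot(n); np.savez('scene6.npz',im=im,d=d,p=s['tool_pos'])
w=cloud(n,d); b=np.array([.4285,-.0225])
K,r,t=cam(n); o=-r.T@t; f=(b-o[:2])/np.linalg.norm(b-o[:2]); rt=np.array([f[1],-f[0]])
for lo,hi,rad in((.062,.070,8),(.070,.080,8),(.08,.09,8),(.09,.1,8),(.108,.116,15)):
    m=(np.hypot(w[...,0]-b[0],w[...,1]-b[1])<.03)&(w[...,2]>lo)&(w[...,2]<hi); q=w[m][:,:2]-b
    if len(q)<4: print(lo,len(q)); continue
    lat=q@rt; fw=q@f; print(lo,len(q),'lateral mid %.4f span %.4f'%((lat.max()+lat.min())/2,np.ptp(lat)),'front %.4f -> centre fwd %.4f'%(np.percentile(fw,10),np.percentile(fw,10)+rad/1000))
print('f',f)
u,v=proj(n,[.4285,-.0225,.07]).astype(int)
save('hole6',cv2.resize(im[v-40:v+35,u-40:u+40],(640,600),interpolation=cv2.INTER_NEAREST))
E
```

```text
time_s: 7.45
tool_pos: [0.4322, -0.02, 0.0988]
eef_rot: [0.0, 3.139, 0.003]
force: [0.1, -0.1, -0.5]
grip_width: 0.33
t 7.45 pos [ 0.4322 -0.02    0.0988] F [ 0.1 -0.1 -0.5] w 0.330 j6 -1.75
0.062 19 lateral mid -0.0053 span 0.0307 front -0.0200 -> centre fwd -0.0120
0.07 29 lateral mid 0.0020 span 0.0131 front -0.0030 -> centre fwd 0.0050
0.08 29 lateral mid 0.0020 span 0.0148 front -0.0022 -> centre fwd 0.0058
0.09 31 lateral mid 0.0027 span 0.0148 front -0.0032 -> centre fwd 0.0048
0.108 32 lateral mid -0.0011 span 0.0231 front -0.0098 -> centre fwd 0.0052
f [0.79090891 0.6119339 ]
```

View pics/hole6.png

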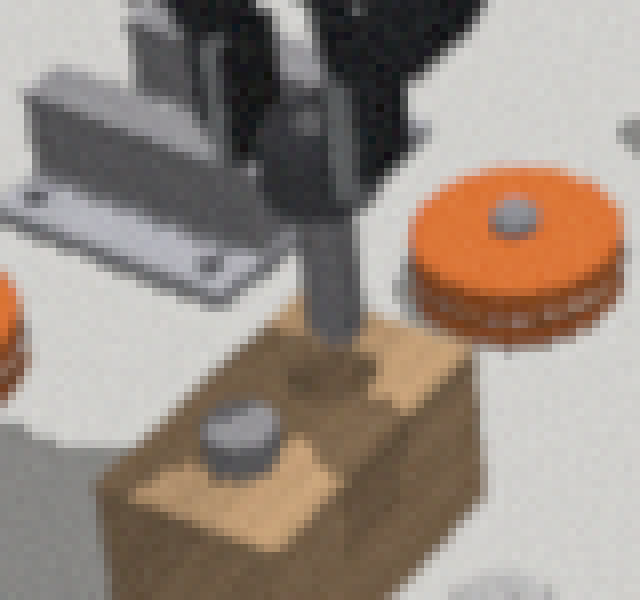

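The foot is at (335,338), about 11 mm above the hole at (331,372), which is aligned to about 1.5 mm. I'll trim x by -1.5 mm and go down slowly, checking forces.

```bash
python3 -m crank '0 0 0 .15 0 0 .2;0 0 0 .15 0 .5 .2;0 0 0 .15 0 1 .2;0 0 0 .15 0 1.5 .2;0 0 0 .15 0 2 .2;0 0 0 .15 0 2.5 .2;0 0 0 .15 0 2.5 .2'; python3 -m crank '0 0 0 0 0 .6 .2;0 0 0 0 0 1.2 .2;0 0 0 0 0 1.8 .2;0 0 0 0 0 2.4 .2;0 0 0 0 0 2.6 .2;0 0 0 0 0 2.8 .2;0 0 0 0 0 2.8 .2'
```

```text
time_s: 8.2
tool_pos: [0.4294, -0.0196, 0.072]
eef_rot: [0.0, -3.14, -0.003]
force: [0.8, -0.1, -1.1]
grip_width: 0.321
time_s: 8.9
tool_pos: [0.4301, -0.0197, 0.0449]
eef_rot: [-0.0, 3.141, 0.003]
force: [-0.7, 0.1, -1.8]
grip_width: 0.325
```

```bash
python3 -m crank '0 0 0 0 0 .1 .2;0 0 0 0 0 .2 .2;0 0 0 0 0 .3 .2;0 0 0 0 0 .35 .2;0 0 0 0 0 .35 .2'; python3 -m crank '0 0 0 0 0 .05 .2;0 0 0 0 0 .1 .2;0 0 0 0 0 .1 .2'
```

```text
time_s: 9.4
tool_pos: [0.4302, -0.0196, 0.0416]
eef_rot: [-0.0, 3.141, 0.003]
force: [-0.2, -0.4, -0.9]
grip_width: 0.325
time_s: 9.7
tool_pos: [0.4304, -0.0196, 0.0413]
eef_rot: [-0.0, 3.14, 0.003]
force: [-2.9, 0.1, 4.7]
grip_width: 0.326
```

It made contact at exactly the expected height. I'll release and rise.

```bash
python3 -m crank '0 0 0 0 0 0 .45;0 0 0 0 0 0 .6;0 0 0 0 0 0 .7;0 0 0 0 0 0 .7;0 0 0 0 0 -1 .7;0 0 0 0 0 -4 .7;0 0 0 0 0 -9 .9;0 0 0 0 0 -14 .9;0 0 0 0 -4 -14 .9;0 0 0 0 -9 -14 .9;0 0 0 0 -14 -14 .9;0 0 0 0 -18.4 -14 .9'
python3 - <<'E'
from h import *
s=brief(); go(.4295,-.2032,.12,0,s)
c=np.zeros((600,800,3),np.uint8)
im,d=shot('scene'); np.savez('scene7.npz',im=im,d=d)
k=im[150:275,150:310]; save('done7',cv2.resize(k,(768,600),interpolation=cv2.INTER_CUBIC))
from meas import blob
def circ(P):
    A=np.c_[2*P,np.ones(len(P))]; q=np.linalg.lstsq(A,(P**2).sum(1),rcond=None)[0]
    return (q[:2]*1000).round(1),(1e3*np.sqrt(q[2]+q[0]**2+q[1]**2)).round(1)
P,k=blob('scene',d,(.4285,-.0225),.03,.066,.08,.074); print('plunger head top',k,circ(P))
P,k=blob('scene',d,(.427,-.207),.03,.079,.09,.086); print('collar top',k,circ(P))
E
```

```text
time_s: 10.9
tool_pos: [0.43, -0.2061, 0.1815]
eef_rot: [0.0, 3.139, 0.001]
force: [0.6, 0.4, 0.1]
grip_width: 0.901
t 10.90 pos [ 0.43   -0.2061  0.1815] F [0.6 0.4 0.1] w 0.901 j6 -2.14
row: 0.03 0.16 -0.00  0.07 0.29 6.15
plunger head top 119 (array([426.4, -25.4]), np.float64(15.2))
collar top 246 (array([ 427.4, -206. ]), np.float64(21.1))
```

View pics/done7.png

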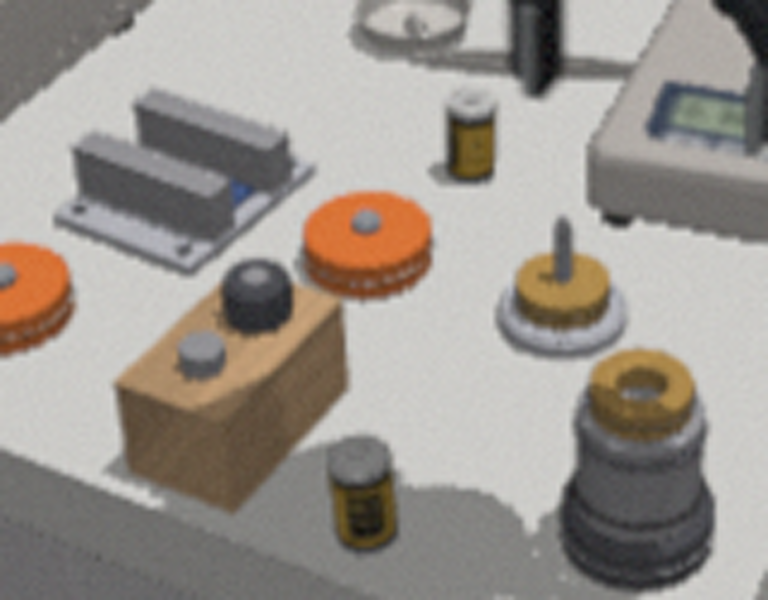

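The plunger is home: its head is flat on the block at (257,295) and the collar is still on the body at (641,385). Next is the collar, with the TCP at about 0.062 so that the tips stay above the body.

```bash
python3 -m crank '0 0 0 0 .25 4 .9;0 0 0 0 .25 8 .9;0 0 0 0 .25 10 .9;0 0 0 0 .25 11 .9;0 0 0 0 .25 11.5 .9;0 0 0 0 .25 11.8 .9;0 0 0 0 .25 11.8 .9' 20;python3 -m crank '0 0 0 0 0 0 .35;0 0 0 0 0 0 .35;0 0 0 0 0 0 .35;0 0 0 0 0 0 .35;0 0 0 0 0 0 .35;0 0 0 0 0 0 .35;0 0 0 0 0 0 .35' 20
```

```text
time_s: 11.65
tool_pos: [0.431, -0.2015, 0.0635]
eef_rot: [-0.001, 3.139, 0.001]
force: [-0.1, 0.1, -0.5]
grip_width: 0.899
time_s: 12.35
tool_pos: [0.432, -0.2019, 0.065]
eef_rot: [-0.001, 3.136, -0.0]
force: [0.1, 1.0, 7.4]
grip_width: 0.352
```

It closed to the commanded 0.35 with 7 N upward, so the tips passed over the collar's top. That puts the tips about 21 mm above the reported TCP. I'll open, rise and recheck the collar's place.

```bash
python3 -m crank '0 0 0 0 0 -.3 .35;0 0 0 0 0 -.8 .9;0 0 0 0 0 -.8 .9;0 0 0 0 0 -1 .9;0 0 0 0 0 -1 .9;0 0 0 0 0 -1 .9'
python3 - <<'E'
from h import *
from meas import blob
s=brief(); im,d=shot('scene'); np.savez('scene8.npz',im=im,d=d)
def circ(P):
    A=np.c_[2*P,np.ones(len(P))]; q=np.linalg.lstsq(A,(P**2).sum(1),rcond=None)[0]
    return (q[:2]*1000).round(1),(1e3*np.sqrt(q[2]+q[0]**2+q[1]**2)).round(1)
P,k=blob('scene',d,(.427,-.207),.03,.079,.09,.086); print('collar top',k,circ(P))
# lowest finger points
w=cloud('scene',d); 
for sg in(1,-1):
    m=(abs(w[...,0]-s['tool_pos'][0])<.025)&(abs(w[...,1]-s['tool_pos'][1]-sg*.038)<.02)&(w[...,2]>.075)&(im.max(-1)<110); q=w[m]; print(sg,m.sum(), np.percentile(q[:,2],[0,2,5,10]).round(4) if len(q) else '')
E
```

```text
time_s: 12.95
tool_pos: [0.4301, -0.2011, 0.0721]
eef_rot: [-0.0, 3.141, 0.003]
force: [1.0, -0.0, 0.0]
grip_width: 0.897
t 12.95 pos [ 0.4301 -0.2011  0.0721] F [ 1. -0.  0.] w 0.897 j6 -2.13
collar top 239 (array([ 428. , -209.5]), np.float64(21.1))
1 1081 [0.1002 0.1094 0.1163 0.1293]
-1 1885 [0.0754 0.1091 0.1245 0.1485]
```

```bash
python3 -m crank '0 0 0 0 -.45 .5 .9;0 0 0 0 -.45 1 .9;0 0 0 0 -.45 1.4 .9;0 0 0 0 -.45 1.75 .9;0 0 0 0 -.45 1.75 .9;0 0 0 0 -.45 1.75 .9' 20;python3 -m crank '0 0 0 0 0 0 .7;0 0 0 0 0 0 .6;0 0 0 0 0 0 .5;0 0 0 0 0 0 .4;0 0 0 0 0 0 .35;0 0 0 0 0 0 .35;0 0 0 0 0 0 .35;0 0 0 0 0 0 .35' 20
```

```text
time_s: 13.6
tool_pos: [0.4302, -0.2056, 0.0546]
eef_rot: [-0.0, 3.141, 0.003]
force: [-0.5, 0.0, -0.3]
grip_width: 0.899
time_s: 14.4
tool_pos: [0.4305, -0.2059, 0.0553]
eef_rot: [-0.0, 3.14, 0.002]
force: [-0.8, 0.5, 5.3]
grip_width: 0.461
```

```bash
python3 -m crank '0 0 0 0 0 0 .3;0 0 0 0 0 0 .3;0 0 0 0 0 -.3 .3;0 0 0 0 0 -.8 .3;0 0 0 0 0 -1.5 .3;0 0 0 0 0 -1.5 .3;0 0 0 0 0 -1.5 .3' 40
python3 - <<'E'
from h import *
s=brief(); im,d=shot('scene'); np.savez('scene9.npz',im=im,d=d)
u,v=proj('scene',[.4265,-.208,.08]).astype(int); 
save('col9',cv2.resize(im[v-45:v+45,u-50:u+50],(660,594),interpolation=cv2.INTER_CUBIC))
E
```

```text
time_s: 15.1
tool_pos: [0.4304, -0.2057, 0.07]
eef_rot: [-0.0, 3.14, 0.003]
force: [0.8, -0.3, -2.1]
grip_width: 0.448
t 15.10 pos [ 0.4304 -0.2057  0.07  ] F [ 0.8 -0.3 -2.1] w 0.448 j6 -2.14
```

View pics/col9.png

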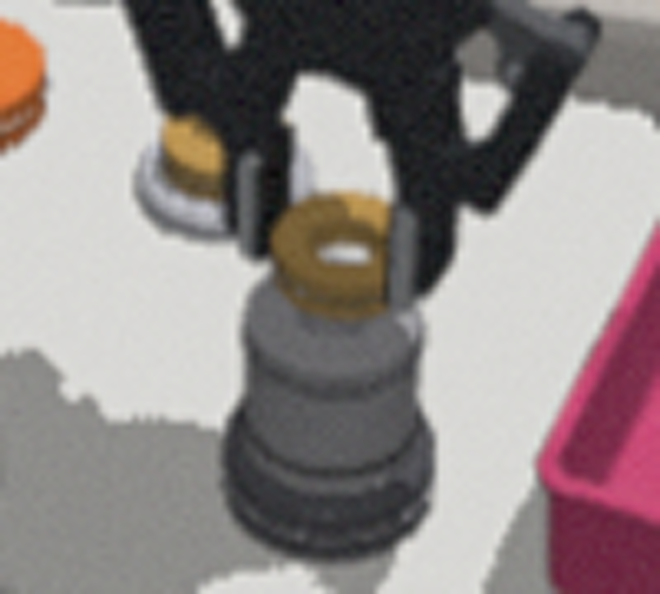

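The collar is held level at (332,250), clear of the body, which stays in place. I'll compute its centre in the same view against the post.

Run:
```python
from h import *
z=np.load('scene9.npz'); im,d=z['im'],z['d']; h=cv2.cvtColor(im,cv2.COLOR_RGB2HSV); w=cloud('scene',d)
m=(h[...,1]>90)&(h[...,0]>10)&(h[...,0]<30)&(np.hypot(w[...,0]-.4265,w[...,1]+.208)<.035)
q=w[m]; print(m.sum(),np.percentile(q[:,2],[2,50,98]).round(4))
for zz in (.101,):
    t=m&(w[...,2]>.0955)&(w[...,2]<.106); P=np.array([ray('scene',a,b,zz)[:2] for b,a in np.argwhere(t)])*1000
    print(len(P),P.min(0).round(1),P.max(0).round(1))
    # fit outer circle r=21: front edge points
    f=np.array([.877,.48]); rt=np.array([.48,-.877]); print('lat',(P@rt).min().round(1),(P@rt).max().round(1),'fwd',(P@f).min().round(1),(P@f).max().round(1))
    c=cv2.minEnclosingCircle(P.astype(np.float32)); print(c)
```

```text
256 [0.0875 0.0975 0.1117]
169 [ 406.9 -225.6] [ 449.2 -187.8]
lat 368.6 401.4 fwd 253.5 296.5
((427.8256530761719, -208.41049194335938), 21.668075561523438)
```

```bash
python3 -m crank '0 0 0 0 0 -1.5 .3;0 0 0 0 0 -3 .3;0 0 0 -2 2 -3 .3;0 0 0 -5 4 -3 .3;0 0 0 -8 6.5 -3 .3;0 0 0 -10.5 8.5 -3 .3;0 0 0 -11.5 9.4 -3 .3;0 0 0 -11.5 9.4 -3 .3;0 0 0 -11.5 9.4 -3 .3;0 0 0 -11.5 9.4 -3 .3'
python3 - <<'E'
from h import *
s=brief(); im,d=shot('scene'); np.savez('scene10.npz',im=im,d=d)
go(.5455,-.1115,.0078,0,s)
h=cv2.cvtColor(im,cv2.COLOR_RGB2HSV); w=cloud('scene',d); p=s['tool_pos']
zt=p[2]+.0167+.014
m=(h[...,1]>90)&(h[...,0]>10)&(h[...,0]<30)&(np.hypot(w[...,0]-p[0]+.003,w[...,1]-p[1]+.003)<.035)&(abs(w[...,2]-zt)<.006)
P=np.array([ray('scene',a,b,zt)[:2] for b,a in np.argwhere(m)])*1000; print(len(P),cv2.minEnclosingCircle(P.astype(np.float32)))
m=(np.hypot(w[...,0]-.545,w[...,1]+.113)<.02)&(w[...,2]>.04)&(w[...,2]<.065); print('post',m.sum(),w[m].mean(0).round(4),w[m].max(0).round(4))
E
```

```text
time_s: 16.15
tool_pos: [0.5441, -0.1127, 0.0999]
eef_rot: [0.002, 3.141, 0.002]
force: [-0.0, -0.8, -1.1]
grip_width: 0.443
t 16.15 pos [ 0.5441 -0.1127  0.0999] F [-0.  -0.8 -1.1] w 0.443 j6 -1.88
row: 0.08 0.01 -0.07  -0.13 0.11 9.21
115 ((540.6043090820312, -116.22354125976562), 22.29503631591797)
post 28 [ 0.5464 -0.1122  0.0493] [ 0.5509 -0.1084  0.0593]
```

```bash
python3 -m crank '0 0 0 -.2 .18 0 .3;0 0 0 -.2 .18 2 .3;0 0 0 -.2 .18 4 .3;0 0 0 -.2 .18 5 .3;0 0 0 -.2 .18 5.5 .3;0 0 0 -.2 .18 6 .3;0 0 0 -.2 .18 6.5 .3;0 0 0 -.2 .18 7 .3;0 0 0 -.2 .18 7 .3'; python3 -m crank '0 0 0 0 0 .4 .3;0 0 0 0 0 .8 .3;0 0 0 0 0 1.2 .3;0 0 0 0 0 1.6 .3;0 0 0 0 0 1.8 .3;0 0 0 0 0 1.8 .3'
```

```text
time_s: 17.1
tool_pos: [0.5469, -0.1097, 0.0296]
eef_rot: [-0.0, 3.141, 0.003]
force: [-1.1, -0.4, -1.4]
grip_width: 0.45
time_s: 17.7
tool_pos: [0.5469, -0.1097, 0.0115]
eef_rot: [-0.0, 3.142, 0.003]
force: [0.7, 0.0, -1.5]
grip_width: 0.446
```

```bash
python3 -m crank '0 0 0 0 0 .1 .3;0 0 0 0 0 .2 .3;0 0 0 0 0 .28 .3;0 0 0 0 0 .33 .3;0 0 0 0 0 .33 .3'; python3 -m crank '0 0 0 0 0 .05 .3;0 0 0 0 0 .1 .3;0 0 0 0 0 .1 .3'
```

```text
time_s: 18.2
tool_pos: [0.5472, -0.1098, 0.0087]
eef_rot: [-0.0, 3.141, 0.003]
force: [-0.2, -0.1, -1.7]
grip_width: 0.447
time_s: 18.5
tool_pos: [0.5474, -0.1098, 0.0081]
eef_rot: [-0.0, 3.14, 0.003]
force: [-1.1, 0.1, 1.8]
grip_width: 0.451
```

```bash
python3 -m crank '0 0 0 0 0 0 .55;0 0 0 0 0 0 .65;0 0 0 0 0 0 .8;0 0 0 0 0 0 .8;0 0 0 0 0 -2 .8;0 0 0 0 0 -6 .8;0 0 0 0 0 -10 1;0 0 0 2 -2 -14 1;0 0 0 5 -4 -16 1;0 0 0 8 -7 -16 1;0 0 0 11.5 -9.4 -16 1;0 0 0 11.5 -9.4 -16 1'
python3 - <<'E'
from h import *
from meas import blob
s=brief(); im,d=shot('scene'); np.savez('scene11.npz',im=im,d=d)
go(.429,-.2035,.08,0,s)
def circ(P):
    A=np.c_[2*P,np.ones(len(P))]; q=np.linalg.lstsq(A,(P**2).sum(1),rcond=None)[0]
    return (q[:2]*1000).round(1),(1e3*np.sqrt(q[2]+q[0]**2+q[1]**2)).round(1)
P,k=blob('scene',d,(.543,-.114),.035,.031,.0415,.0385); print('collar on post top',k,circ(P))
P,k=blob('scene',d,(.427,-.207),.035,.064,.076,.072); print('body top',k,circ(P))
P,k=blob('scene',d,(.4285,-.0225),.03,.066,.08,.074); print('plunger',k,circ(P))
a=cv2.resize(im[150:275,150:325],(790,564),interpolation=cv2.INTER_CUBIC); save('col11',a)
E
```

```text
time_s: 19.7
tool_pos: [0.4291, -0.2064, 0.1679]
eef_rot: [0.008, 3.141, 0.0]
force: [-0.0, 0.4, 0.0]
grip_width: 1.0
t 19.70 pos [ 0.4291 -0.2064  0.1679] F [-0.   0.4  0. ] w 1.000 j6 -2.13
row: 0.00 0.01 -0.30  0.02 0.29 8.79
collar on post top 160 (array([ 542.7, -114.6]), np.float64(19.8))
body top 397 (array([ 427. , -206.4]), np.float64(26.2))
plunger 119 (array([426.4, -25.5]), np.float64(15.2))
```

View pics/col11.png

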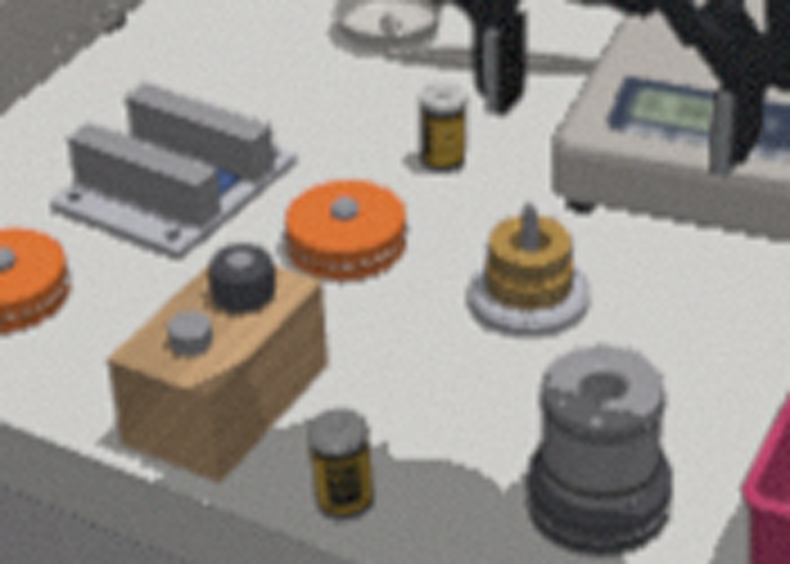

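The collar sits flat on the fixed collar at (529,235), and its centre matches the post to 0.5 mm. The body stands undisturbed at (603,385). From body to stand is (116.2,309.2) mm by the scene view and (116.4,310.9) by the top view, so I'll use (116.3,310). Now I grip the body with the TCP at about 0.022.

```bash
python3 -m crank '0 0 0 -.1 .3 4 1;0 0 0 -.1 .3 8 1;0 0 0 -.1 .3 11 1;0 0 0 -.1 .3 12.5 1;0 0 0 -.1 .3 13.5 1;0 0 0 -.1 .3 14.2 1;0 0 0 -.1 .3 14.6 1;0 0 0 -.1 .3 14.6 1' 20;python3 -m crank '0 0 0 0 0 0 .8;0 0 0 0 0 0 .7;0 0 0 0 0 0 .6;0 0 0 0 0 0 .5;0 0 0 0 0 0 .45;0 0 0 0 0 0 .45;0 0 0 0 0 0 .45;0 0 0 0 0 0 .45' 20
```

```text
time_s: 20.55
tool_pos: [0.4337, -0.2008, 0.0217]
eef_rot: [-0.001, 3.14, 0.003]
force: [-0.2, 0.9, -0.3]
grip_width: 1.0
time_s: 21.35
tool_pos: [0.434, -0.2021, 0.0227]
eef_rot: [-0.0, 3.139, -0.002]
force: [-0.9, -4.8, 4.9]
grip_width: 0.583
```

```bash
python3 -m crank '0 0 0 0 -.15 0 .4;0 0 0 0 -.15 0 .4;0 0 0 0 -.15 0 .4;0 0 0 0 -.15 -.3 .4;0 0 0 0 -.15 -.6 .4;0 0 0 0 -.15 -1 .4;0 0 0 0 -.15 -1.5 .4;0 0 0 0 -.15 -1.5 .4;0 0 0 0 -.15 -1.5 .4' 60
python3 - <<'E'
from h import *
s=brief(); im,d=shot('scene'); np.savez('scene12.npz',im=im,d=d)
u,v=proj('scene',[.4265,-.208,.05]).astype(int); 
save('body12',cv2.resize(im[v-50:v+40,u-50:u+50],(660,594),interpolation=cv2.INTER_CUBIC))
E
```

```text
time_s: 22.25
tool_pos: [0.4332, -0.2022, 0.0364]
eef_rot: [-0.0, 3.141, 0.003]
force: [-0.5, 0.6, -4.3]
grip_width: 0.571
t 22.25 pos [ 0.4332 -0.2022  0.0364] F [-0.5  0.6 -4.3] w 0.571 j6 -2.13
```

View pics/body12.png

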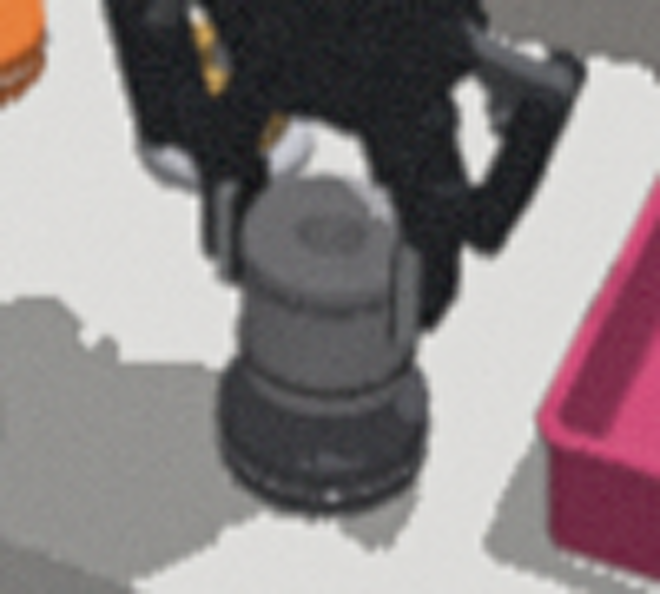

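The body is held upright. I'll check that the base stayed down by comparing the base's bottom edge before and after.

Run:
```python
from h import *
u,v=proj('scene',[.4265,-.208,.011]).astype(int)
for k in('8','11','12'):
    im=np.load(f'scene{k}.npz')['im']; w=cloud('scene',np.load(f'scene{k}.npz')['d'])
    g=im[v-20:v+35,u-3:u+4].max(-1).mean(1); print(k,g.round(0).astype(int)[20:50])
    m=(np.hypot(w[...,0]-.4265,w[...,1]+.207)<.045)&(w[...,2]>.003)&(w[...,2]<.03); q=w[m]; print(m.sum(),q.min(0).round(4),q.mean(0).round(4))
```

```text
8 [ 62  74  92  84  64  61  63  58  53  55  64  65  56  73 113 147 151 148
 158 174 200 216 216 215 216 216 215 215 215 216]
404 [ 0.3987 -0.2364  0.0031] [ 0.4128 -0.2123  0.0169]
11 [ 57  69  86  78  60  56  59  53  49  53  60  62  51  67 107 132 132 133
 133 133 135 145 173 201 204 206 204 205 203 204]
409 [ 0.3992 -0.2358  0.0031] [ 0.4131 -0.2124  0.0168]
12 [ 62  63  63  63  67  80  84  69  57  57  78  88  59  71 130 186 208 217
 220 220 221 220 220 220 221 220 220 220 220 220]
470 [ 0.3984 -0.2347  0.0031] [ 0.4147 -0.21    0.0166]
```

The base's edge is unchanged, and the extra load of about 4.5 N matches the body alone. Now I carry it to the stand.

```bash
python3 -m crank '0 0 0 0 0 -3 .4;0 0 0 0 0 -6 .4;0 0 0 0 0 -9 .4;0 0 0 -1 3 -9 .4;0 0 0 -2.5 7 -9 .4;0 0 0 -4 11 -9 .4;0 0 0 -5.5 15 -9 .4;0 0 0 -7 19 -9 .4;0 0 0 -8.5 23 -9 .4;0 0 0 -10 27 -9 .4;0 0 0 -11.3 30 -9 .4;0 0 0 -11.6 31 -9 .4'
python3 - <<'E'
from h import *
s=brief(); go(.5495,.1075,.085,0,s)
E
```

```text
time_s: 23.5
tool_pos: [0.5496, 0.1109, 0.1265]
eef_rot: [-0.006, 3.141, 0.005]
force: [-0.5, -0.2, -3.9]
grip_width: 0.567
t 23.50 pos [0.5496 0.1109 0.1265] F [-0.5 -0.2 -3.9] w 0.567 j6 -1.48
row: 0.19 0.03 0.22  0.01 -0.35 4.15
```

```bash
python3 -m crank '0 0 0 0 -.3 0 .4;0 0 0 0 -.3 2 .4;0 0 0 0 -.3 4 .4;0 0 0 0 -.3 5.5 .4;0 0 0 0 -.3 6.5 .4;0 0 0 0 -.3 6.5 .4;0 0 0 0 -.3 6.5 .4';python3 - <<'E'
from h import *
from meas import blob
s=brief(); im,d=shot('scene'); np.savez('scene13.npz',im=im,d=d)
zt=s['tool_pos'][2]+.0493
h=cv2.cvtColor(im,cv2.COLOR_RGB2HSV)
P,k=blob('scene',d,(s['tool_pos'][0]-.003,s['tool_pos'][1]-.003),.026,zt-.007,zt+.004,zt); print('body top',k,cv2.minEnclosingCircle(P*1000))
w=cloud('scene',d); p=s['tool_pos']
m=(np.hypot(w[...,0]-p[0],w[...,1]-p[1])<.04)&(w[...,2]<p[2]+.02)&(w[...,2]>.052); q=w[m]
f=np.array([.773,.634]); f=(p[:2]-[-.113,-.4415]); f/=np.linalg.norm(f); rt=np.array([f[1],-f[0]])
l=q[:,:2]@rt; print('lower body',m.sum(),'lat mid',((l.max()+l.min())/2).round(4),np.ptp(l).round(4),'stand lat',(np.array([.5428,.1027])@rt).round(4),'front',(np.percentile(q[:,:2]@f,5)+.026).round(4),'stand fwd',(np.array([.5428,.1027])@f).round(4),'zmin',q[:,2].min())
u,v=proj('scene',[.5428,.1027,.06]).astype(int)
save('body13',cv2.resize(im[v-50:v+40,u-50:u+50],(660,594),interpolation=cv2.INTER_CUBIC))
E
```

```text
time_s: 24.2
tool_pos: [0.5495, 0.1042, 0.0626]
eef_rot: [0.001, 3.14, 0.003]
force: [-0.2, -0.4, -4.5]
grip_width: 0.565
t 24.20 pos [0.5495 0.1042 0.0626] F [-0.2 -0.4 -4.5] w 0.565 j6 -1.49
body top 150 ((536.6434936523438, 99.35919952392578), 28.729042053222656)
lower body 169 lat mid 0.2686 0.0501 stand lat 0.2658 front 0.4883 stand fwd 0.4843 zmin 0.05961874788505143
```

View pics/body13.png

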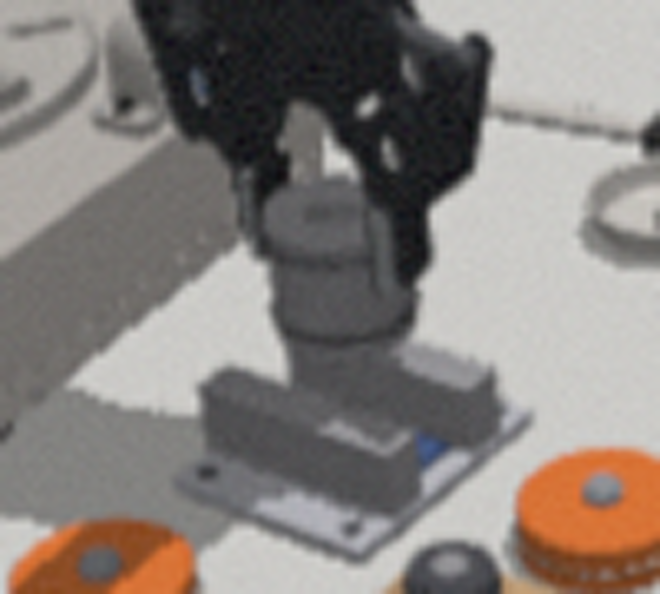

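The body at (340,300) hovers over the mid-gap, about 2 mm off. I'll trim by (-2,+2) mm and lower gently.

```bash
python3 -m crank '0 0 0 .2 .2 0 .4;0 0 0 .2 .2 .5 .4;0 0 0 .2 .2 1 .4;0 0 0 .2 .2 1.5 .4;0 0 0 .2 .2 1.9 .4;0 0 0 .2 .2 2.1 .4;0 0 0 .2 .2 2.1 .4'; python3 -m crank '0 0 0 0 0 .1 .4;0 0 0 0 0 .2 .4;0 0 0 0 0 .25 .4;0 0 0 0 0 .3 .4;0 0 0 0 0 .3 .4'
```

```text
time_s: 24.95
tool_pos: [0.5468, 0.1066, 0.0405]
eef_rot: [0.0, -3.141, -0.003]
force: [-1.3, 0.0, -5.0]
grip_width: 0.569
time_s: 25.45
tool_pos: [0.5475, 0.1067, 0.0391]
eef_rot: [-0.0, 3.14, 0.003]
force: [-1.2, 0.2, 1.1]
grip_width: 0.562
```

It made contact with its weight carried at the right height. I'll release, rise and head back to the base while turning the jaws along x for the bin.

```bash
python3 -m crank '0 0 0 0 0 0 .62;0 0 0 0 0 0 .7;0 0 0 0 0 0 .85;0 0 0 0 0 0 1;0 0 0 0 0 0 1;0 0 0 0 0 -2 1;0 0 0 0 0 -6 1;0 0 0 0 0 -10 1;0 0 0 0 0 -13 1;0 0 0 0 0 -13 1'
python3 - <<'E'
from h import *
s=brief(); go(.430,-.2035,.10,90,s)
E
```

```text
time_s: 26.45
tool_pos: [0.5503, 0.1068, 0.1748]
eef_rot: [-0.0, 3.128, 0.005]
force: [-0.2, -0.1, 0.2]
grip_width: 0.999
t 26.45 pos [0.5503 0.1068 0.1748] F [-0.2 -0.1  0.2] w 0.999 j6 -1.48
row: -0.46 0.72 -89.98  12.13 -31.05 7.23
```

```bash
python3 -m crank '-.4 .6 -8 1 -3 0 1;-.4 .6 -16 2 -6 0 1;-.4 .6 -24 3 -9 0 1;-.4 .6 -32 4 -12 0 1;-.4 .6 -40 5 -15 0 1;-.4 .6 -48 6 -18 0 1;-.4 .6 -56 7.5 -21 0 1;-.4 .6 -64 9 -24 0 1;-.4 .6 -72 10.5 -27 0 1;-.4 .6 -80 12 -30 0 1;-.4 .6 -87 12.1 -31 0 1;-.4 .6 -90 12.1 -31 0 1'
python3 - <<'E'
from h import *
from meas import blob
s=brief(); im,d=shot('scene'); np.savez('scene14.npz',im=im,d=d)
def circ(P):
    A=np.c_[2*P,np.ones(len(P))]; q=np.linalg.lstsq(A,(P**2).sum(1),rcond=None)[0]
    return (q[:2]*1000).round(1),(1e3*np.sqrt(q[2]+q[0]**2+q[1]**2)).round(1)
P,k=blob('scene',d,(.427,-.207),.04,.014,.024,.022); print('base top',k,circ(P),cv2.minEnclosingCircle(P*1000))
P,k=blob('scene',d,(.543,.103),.04,.079,.092,.088); print('body top',k,circ(P))
im,d=shot('top'); np.savez('top14.npz',im=im,d=d)
try:
    P,k=blob('top',d,(.549,.108),.04,.08,.096,.088); print('top: body',k,circ(P))
    P,k=blob('top',d,(.549,-.11),.04,.035,.045,.0385); print('top: collar',k,circ(P))
    P,k=blob('top',d,(.4335,-.0175),.04,.068,.085,.074); print('top: plunger',k,circ(P))
except Exception as e: print(e)
go(.430,-.2035,.03,90,s)
E
```

```text
time_s: 27.65
tool_pos: [0.4334, 0.0598, 0.1375]
eef_rot: [1.655, -2.573, 0.236]
force: [-0.3, 0.1, 1.3]
grip_width: 1.003
t 27.65 pos [0.4334 0.0598 0.1375] F [-0.3  0.1  1.3] w 1.003 j6 -2.57
base top 591 (array([ 426.4, -204.7]), np.float64(31.7)) ((425.7976989746094, -204.28433227539062), 33.907161712646484)
body top 233 (array([538.7,  99.1]), np.float64(27.8))
top: body 466 (array([545.8, 105.8]), np.float64(25.6))
top: collar 215 (array([ 550. , -109.1]), np.float64(19.7))
top: plunger 169 (array([433. , -19.9]), np.float64(14.0))
row: -3.28 -9.29 -24.45  22.22 -9.45 15.02
```

Yaw +90 ran the last joint to its limit (-2.57), so I must turn the other way. Both views put the body at (-3.5,-3) mm from the stand's centre, inside the limits. I'll unwind the turn first.

Run:
```python
from h import *
s=brief(); print(s['joints'].round(3)); b=go(.430,.02,.19,0,s)
Rn=R.from_rotvec(s['eef_rot']).as_matrix(); print(Rn.round(3))
```

```text
t 27.75 pos [0.4319 0.0609 0.1366] F [-0.3  1.1 -0.4] w 1.002 j6 -2.57
[ 0.143 -0.128  1.739 -0.169  1.536 -2.566]
row: -9.18 -4.55 65.43  4.52 -1.95 -4.58
[[-0.415 -0.91   0.019]
 [-0.898  0.406 -0.167]
 [ 0.145 -0.086 -0.986]]
```

```bash
python3 -m crank '-1.2 -.6 8 1.5 -.7 -1.5 1;-2.3 -1.1 16 3 -1.3 -3 1;-3.5 -1.7 24 4.5 -2 -4.6 1;-4.5 -2.2 32 4.5 -2 -4.6 1;-5.6 -2.8 40 4.5 -2 -4.6 1;-6.8 -3.3 48 4.5 -2 -4.6 1;-7.9 -3.9 56 4.5 -2 -4.6 1;-9.2 -4.5 65.4 4.5 -2 -4.6 1;-9.2 -4.5 65.4 4.5 -2 -4.6 1;-9.2 -4.5 65.4 4.5 -2 -4.6 1'
python3 - <<'E'
from h import *
s=brief(); print(s['joints'].round(3)); go(.430,-.2035,.12,-88,s)
E
```

```text
time_s: 28.75
tool_pos: [0.4328, 0.0176, 0.1921]
eef_rot: [0.004, 3.139, -0.001]
force: [-0.0, -0.2, 0.1]
grip_width: 1.001
t 28.75 pos [0.4328 0.0176 0.1921] F [-0.  -0.2  0.1] w 1.001 j6 -1.66
[-9.000e-02 -1.750e-01  1.660e+00 -1.000e-03  1.654e+00 -1.658e+00]
row: 0.09 0.17 87.85  0.24 -22.10 7.23
```

```bash
python3 -m crank '0 0 8 .2 -2 0 1;0 0 16 .2 -4 0 1;0 0 24 .2 -6 0 1;0 0 32 .2 -8 0 1;0 0 40 .2 -10 0 1;0 0 48 .2 -12 0 1;0 0 56 .2 -14 0 1;0 0 64 .2 -16 0 1;0 0 72 .2 -18 0 1;0 0 80 .2 -20 0 1;0 0 88 .2 -22 0 1;0 0 88 .2 -22.1 0 1'
python3 - <<'E'
from h import *
s=brief();  go(.430,-.2035,.02,-88,s)
E
```

```text
time_s: 29.95
tool_pos: [0.4297, -0.2046, 0.192]
eef_rot: [2.186, 2.253, 0.001]
force: [0.0, 0.3, 0.2]
grip_width: 0.996
t 29.95 pos [ 0.4297 -0.2046  0.192 ] F [0.  0.3 0.2] w 0.996 j6 -0.59
row: 0.13 0.07 -0.28  0.13 -0.01 17.20
```

```bash
python3 -m crank '0 0 0 .2 0 4 1;0 0 0 .2 0 8 1;0 0 0 .2 0 12 1;0 0 0 .2 0 15 1;0 0 0 .2 0 17.5 1;0 0 0 .2 0 18.5 1;0 0 0 .2 0 19.2 1;0 0 0 .2 0 19.8 1;0 0 0 .2 0 20.2 1;0 0 0 .2 0 20.2 1'
python3 - <<'E'
from h import *
s=brief(); im,d=shot('scene'); np.savez('scene15.npz',im=im,d=d); w=cloud('scene',d); p=s['tool_pos']
for sg in(1,-1):
    m=(abs(w[...,0]-p[0]-sg*.042)<.02)&(abs(w[...,1]-p[1])<.02)&(w[...,2]>.004)&(w[...,2]<.08)&(im.max(-1)<110)
    q=w[m]; m2=abs(q[:,0]-p[0])>.034; q=q[m2]; print(sg,len(q),np.percentile(q[:,2],[0,2,5,10,25]).round(4) if len(q) else '')
u,v=proj('scene',[.4265,-.205,.02]).astype(int)
save('base15',cv2.resize(im[v-50:v+40,u-50:u+50],(660,594),interpolation=cv2.INTER_CUBIC))
E
```

```text
time_s: 30.95
tool_pos: [0.4308, -0.201, -0.0092]
eef_rot: [2.184, 2.254, 0.003]
force: [0.2, -0.1, 0.8]
grip_width: 1.003
t 30.95 pos [ 0.4308 -0.201  -0.0092] F [ 0.2 -0.1  0.8] w 1.003 j6 -0.59
1 132 [0.0257 0.0264 0.0271 0.0294 0.0354]
-1 152 [0.0266 0.0286 0.0306 0.0339 0.0391]
```

View pics/base15.png

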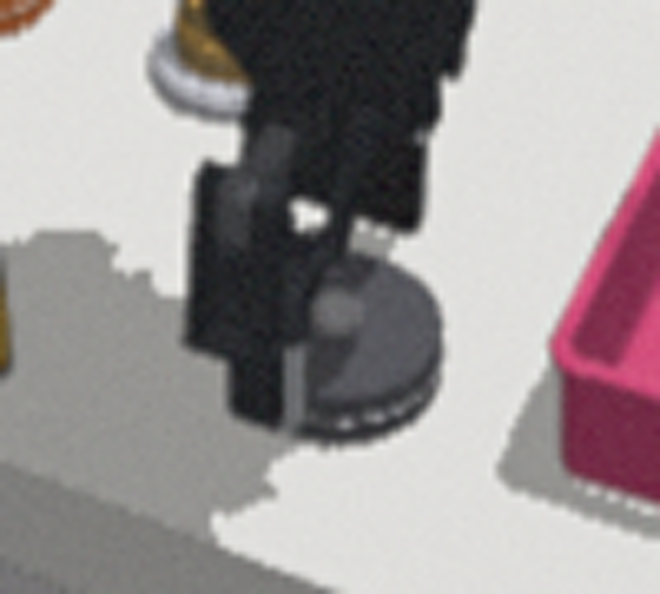

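The near finger's tip is at (265,425), still about 26 mm above the table, and the jaws straddle the base. I'll lower in small steps, watching the force.

```bash
python3 -m crank '0 0 0 0 0 .4 1;0 0 0 0 0 .8 1;0 0 0 0 0 1.2 1;0 0 0 0 0 1.2 1'; python3 -m crank '0 0 0 0 0 .2 1;0 0 0 0 0 .4 1;0 0 0 0 0 .4 1';python3 - <<'E'
from h import *
s=brief(); im,d=shot('scene'); w=cloud('scene',d); p=s['tool_pos']
for sg in(1,-1):
    m=(abs(w[...,0]-p[0]-sg*.042)<.02)&(abs(w[...,1]-p[1])<.02)&(w[...,2]>.004)&(w[...,2]<.08)&(im.max(-1)<110)
    q=w[m]; m2=abs(q[:,0]-p[0])>.034; q=q[m2]; print(sg,len(q),np.percentile(q[:,2],[0,2,5,10,25]).round(4) if len(q) else '')
E
```

```text
time_s: 31.4
tool_pos: [0.4298, -0.2005, -0.0224]
eef_rot: [2.186, 2.255, 0.002]
force: [-0.4, -0.2, 0.1]
grip_width: 1.002
time_s: 31.7
tool_pos: [0.4303, -0.2007, -0.0259]
eef_rot: [2.185, 2.254, 0.003]
force: [-0.1, -0.1, -0.4]
grip_width: 1.001
t 31.70 pos [ 0.4303 -0.2007 -0.0259] F [-0.1 -0.1 -0.4] w 1.001 j6 -0.59
1 114 [0.0105 0.0118 0.0128 0.0146 0.0183]
-1 205 [0.0138 0.0152 0.0167 0.0189 0.0263]
```

```bash
python3 -m crank '0 0 0 0 0 0 .9;0 0 0 0 0 0 .82;0 0 0 0 0 0 .75;0 0 0 0 0 0 .68;0 0 0 0 0 0 .6;0 0 0 0 0 0 .6;0 0 0 0 0 0 .6;0 0 0 0 0 0 .6' 20; python3 -m crank '0 0 0 0 0 0 .55;0 0 0 0 0 0 .55;0 0 0 0 0 -.2 .55;0 0 0 0 0 -.5 .55;0 0 0 0 0 -1 .55;0 0 0 0 0 -2 .55;0 0 0 0 0 -2 .55;0 0 0 0 0 -2 .55' 60;python3 - <<'E'
from h import *
s=brief(); im,d=shot('scene'); np.savez('scene16.npz',im=im,d=d); w=cloud('scene',d); p=s['tool_pos']
m=(np.hypot(w[...,0]-p[0]+.003,w[...,1]-p[1]+.003)<.05)&(w[...,2]<.06)&(im.max(-1)<110)&(w[...,2]>.006); q=w[m]; print(m.sum(),np.percentile(q[:,2],[0,1,5]))
go(.522,-.331,.12,-88,s)
E
```

```text
time_s: 32.55
tool_pos: [0.4317, -0.2012, -0.0246]
eef_rot: [2.183, 2.252, 0.005]
force: [3.7, 1.0, 5.9]
grip_width: 0.744
time_s: 33.35
tool_pos: [0.4306, -0.2011, -0.0051]
eef_rot: [2.184, 2.253, 0.003]
force: [-0.1, 0.5, -3.9]
grip_width: 0.728
t 33.35 pos [ 0.4306 -0.2011 -0.0051] F [-0.1  0.5 -3.9] w 0.728 j6 -0.59
567 [0.0181532  0.02026057 0.0237746 ]
row: 0.22 0.06 -0.22  -13.29 8.78 -12.46
```

The base is held, lifted about 2 cm and clear of the table (load 3.9 N). Now to the bin centre (0.522,-0.329), rising above the rim first.

```bash
python3 -m crank '0 0 0 0 0 -3 .55;0 0 0 0 0 -6 .55;0 0 0 0 0 -9 .55;0 0 0 0 0 -9.5 .55;0 0 0 -3 2 -9.5 .55;0 0 0 -6 4 -9.5 .55;0 0 0 -9 6 -9.5 .55;0 0 0 -12 8.2 -9.5 .55;0 0 0 -13 9 -9.5 .55;0 0 0 -13 9 -9.5 .55;0 0 0 -13 9 -9.5 .55'
python3 - <<'E'
from h import *
s=brief(); go(.522,-.329,-.0216,-88,s)
E
```

```text
time_s: 34.5
tool_pos: [0.523, -0.327, 0.0875]
eef_rot: [-2.186, -2.254, -0.002]
force: [-0.3, 1.0, -2.3]
grip_width: 0.727
t 34.50 pos [ 0.523  -0.327   0.0875] F [-0.3  1.  -2.3] w 0.727 j6 -0.68
row: -0.00 -0.13 -0.22  -0.22 -0.11 10.91
```

```bash
python3 -m crank '0 0 0 -.2 0 2 .55;0 0 0 -.2 0 4 .55;0 0 0 -.2 0 6 .55;0 0 0 -.2 0 7.5 .55;0 0 0 -.2 0 8.5 .55;0 0 0 -.2 0 9.3 .55;0 0 0 -.2 0 9.8 .55;0 0 0 -.2 0 10.2 .55;0 0 0 -.2 0 10.4 .55;0 0 0 -.2 0 10.4 .55'; python3 -m crank '0 0 0 0 0 .15 .55;0 0 0 0 0 .3 .55;0 0 0 0 0 .4 .55;0 0 0 0 0 .4 .55'
```

```text
time_s: 35.5
tool_pos: [0.5247, -0.3301, -0.014]
eef_rot: [2.185, 2.254, 0.003]
force: [-0.1, 0.9, -3.1]
grip_width: 0.723
time_s: 35.9
tool_pos: [0.5244, -0.3299, -0.0184]
eef_rot: [2.185, 2.254, 0.003]
force: [0.2, -0.6, -3.4]
grip_width: 0.725
```

```bash
python3 -m crank '0 0 0 0 0 .1 .55;0 0 0 0 0 .2 .55;0 0 0 0 0 .25 .55;0 0 0 0 0 .25 .55'; python3 -m crank '0 0 0 0 0 .05 .55;0 0 0 0 0 .1 .55;0 0 0 0 0 .15 .55;0 0 0 0 0 .15 .55'
```

```text
time_s: 36.3
tool_pos: [0.5245, -0.33, -0.0208]
eef_rot: [2.185, 2.254, 0.003]
force: [0.0, -0.2, -3.5]
grip_width: 0.73
time_s: 36.7
tool_pos: [0.5247, -0.3302, -0.021]
eef_rot: [2.184, 2.253, 0.003]
force: [-4.0, 2.3, 5.1]
grip_width: 0.722
```

It is on the floor of the bin at the expected height. I'll release and retreat, then do the final check.

```bash
python3 -m crank '0 0 0 0 0 0 .78;0 0 0 0 0 0 .85;0 0 0 0 0 0 .95;0 0 0 0 0 0 .95;0 0 0 0 0 -2 .95;0 0 0 0 0 -6 .95;0 0 0 0 0 -11 .95;0 0 0 0 0 -16 .95;0 0 0 4 0 -21 .95;0 0 0 8 -5 -21 .95;0 0 0 12 -10 -21 .95;0 0 0 12 -15 -21 .95'
python3 - <<'E'
from h import *
from meas import blob
s=brief()
def circ(P):
    A=np.c_[2*P,np.ones(len(P))]; q=np.linalg.lstsq(A,(P**2).sum(1),rcond=None)[0]
    return (q[:2]*1000).round(1),(1e3*np.sqrt(q[2]+q[0]**2+q[1]**2)).round(1)
c=np.zeros((600,800,3),np.uint8)
for n,o,g in(('scene',-.002,(-3,-3)),('top',.001,(3,1))):
    im,d=shot(n); np.savez(n+'17.npz',im=im,d=d); print(n)
    for nm,x,y,z in(('plunger',430,-20,.074),('collar',546,-111,.0385),('body',545,105,.088),('base',523,-330,.025),('cellA',380,-102,.05),('cellB',633,-15,.047)):
        try:
            P,k=blob(n,d,((x+g[0])/1e3,(y+g[1])/1e3),.04,z+o-.005,z+o+.005,z); 
            w=cloud(n,d); m=(np.hypot(w[...,0]-(x+g[0])/1e3,w[...,1]-(y+g[1])/1e3)<.018)&(abs(w[...,2]-z-o)<.006); q=w[m]; a=np.linalg.lstsq(np.c_[q[:,:2],np.ones(len(q))],q[:,2],rcond=None)[0]
            print(nm,k,*circ(P),'tilt',np.hypot(*a[:2]).round(3),'z',np.median(q[:,2]).round(4))
        except Exception as e: print(nm,'?',e)
    if n=='scene': c[:450,:600]=cv2.resize(im[130:310,150:390],(600,450))
save('fin17',c[:450,:600])
E
```

```text
time_s: 37.9
tool_pos: [0.3985, -0.22, 0.1876]
eef_rot: [2.18, 2.256, 0.005]
force: [-1.0, -0.1, 0.7]
grip_width: 0.949
t 37.90 pos [ 0.3985 -0.22    0.1876] F [-1.  -0.1  0.7] w 0.949 j6 -0.67
scene
plunger 115 [426.6 -24.8] 14.9 tilt 0.132 z 0.0718
collar 159 [ 543.  -114.4] 19.7 tilt 0.032 z 0.0355
body 204 [540.5 100.5] 26.0 tilt 0.025 z 0.0853
base 562 [ 516.1 -332.8] 31.6 tilt 0.021 z 0.0232
cellA 76 [ 376.  -106.3] 10.9 tilt 0.019 z 0.0438
cellB 57 [629.2 -18.3] 12.9 tilt 0.132 z 0.0432
top
plunger 164 [433.  -19.5] 13.8 tilt 0.031 z 0.0736
collar 218 [ 550.1 -109.5] 19.7 tilt 0.024 z 0.0382
body 425 [546.2 106.5] 24.8 tilt 0.029 z 0.0877
base 579 [ 524.3 -329.9] 29.5 tilt 0.023 z 0.0256
cellA 65 [383.2 -99.8] 9.7 tilt 0.016 z 0.0467
cellB 109 [637.4 -12.1] 12.1 tilt 0.014 z 0.0456
```

View pics/fin17.png

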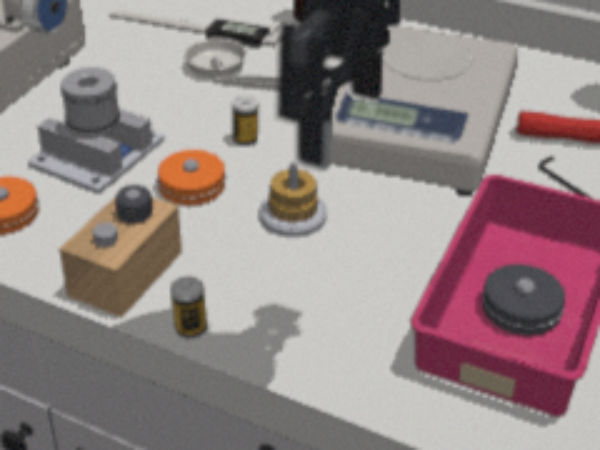

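The picture shows the plunger seated at (134,203), the collar on its post at (293,193), the body across both rails at (90,98) and the base flat in the bin at (525,298). Both cells stand at (190,305) and (245,120), and the arm is clear. I'm handing in.

```bash
python3 -m crank '0 0 0 0 0 0 .95;0 0 0 0 0 0 .95;0 0 0 0 0 0 .95'; python3 -c "
from bench import manip; print(manip.hand_in())"
```

```text
time_s: 38.3
tool_pos: [0.3999, -0.2227, 0.1871]
eef_rot: [2.184, 2.253, 0.003]
force: [-0.3, 0.2, -0.4]
grip_width: 0.948
the job is handed in; nothing more can be done
None
```

I took the die apart in the set order and handed the job in at about 38 s. `hand_in` gives no verdict, so success rests on my own last checks.

**Last checks, both views compared with where each part should be:**

| Part | Offset from its place | Height and tilt |
|---|---|---|
| Plunger | within about 2 mm of the hole | head top at 0.072–0.074 m, as a seated plunger should be |
| Collar | about 1 mm from the post | lies flat |
| Die body | about 3 mm short in x, 2 mm in y from the stand centre | upright, on both rails |
| Base | within about 3 mm of the bin centre | flat, foot down |

Both cells stand within 1 mm of where they started. When I released each part, the contact force was 8.5 N at most.

**What disagreed or went wrong:**
- **Cameras:** the two views differed by a constant (6,5) mm in the horizontal plane. I worked from differences within one view and from where the closing jaws centred the parts.
- **Finger tips:** they stood roughly 17–30 mm higher than the reported TCP, depending on the opening. My first collar grasp therefore closed over its top and slid it about 3 mm.
- **Last joint:** one wrist turn ran it up against its -2.57 limit (reading -2.566), and I turned the other way. I don't know whether that counts as passing its range.
- **Tilt reading:** the scene view gave 0.13 rad for the plunger and one cell, against 0.03 rad or less from above. Those surfaces cover few pixels in that view, so I put it down to noise.

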